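Four clicks more on the yarn tensioner

ROBOT

A 6-joint arm with a two-finger parallel gripper is mounted at the origin on the work surface. World frame = base frame: x ahead of the robot, y to its left, z up, the work surface at z = 0. Lengths are in m, angles in rad, forces in N, time in s.
With the tool pointing down it reaches from about 0.275 to 0.975 m from the base axis. Payload 8.4 kg.
Tool frame: the origin (TCP) lies at the very end of the fingers, on their centre line; the grasp point (between the pads) lies 19 mm behind it; z points along the fingers, y is the direction in which the jaws open and shut (so a half turn about z gives the same grasp; the last joint's range is limited). The gripper opens to 92 mm and grips with 3 to 60 N. Pads are 20 mm wide; open, the fingers measure 128 mm over their backs; the gripper's body (75 mm by 189 mm) begins 69 mm behind the grasp point.
Start: joints at [-1.104, 0.353, 1.633, -0, 1.155, -0.002], TCP at [0.282, -0.558, 0.215] pointing down, gripper open.
Joint ranges: [-2.63, 2.63], [-0.92, 2.1], [0.06, 2.66], [-1.3, 4.44], [0, 2.69], [-3.02, 3.02]. Speed limits (rad/s): [2.22, 2.22, 2.79, 3.14, 3.14, 3.14].

INTERFACE

Orientations are given as a rotation vector (axis times angle).
In Python, from station import status, imaging, job gives the robot as it stands.
- The arm moves only by the shell command python3 -m handwheel 'ROWS' [OPENING] [FORCE]. ROWS is JSON, a list of rows, each an object with "dp": the shift along the world's x, y, z in m, a list of three; "roll": the turn about the world's z in rad. In form: [{"dp": [tx, ty, tz], "roll": roll}, ...]. A call has 1 to 5 rows; each row shifts and turns the commanded pose from where the row before left it; what a row does not reach is not made up. A row lasts 1/10 s, in which the tool goes at most 50 mm and 8.59 degrees, less where a joint would pass 70% of its speed; a pose out of reach is approached as far as the arm can. A call with a gripper value outside its range is refused whole. OPENING is the finger opening in m, from 0 to 0.0919, set as the call begins (- or left out, the last holds). The fingers move at their own pace and stop on an object; FORCE is the grip in N (left out, the last holds). Time passes only in rows, so rows that do not move let the fingers close. It gives the time, the measured TCP pose, the force and the opening at its end, in the units of the state.
- status.observe(): the state, without advancing time (a new reading comes with each control period).
- imaging.camera(name): name is "scene" or "top"; returns a dict with "color" (384x512x3 uint8, red, green, blue), "intrinsics" (3x3 intrinsics, pixels), "extrinsics" (4x4, takes a point from camera to world coordinates). Camera axes: x right, y up, looking along -z (the intrinsics and any distortion apply to the point x, -y, -z); pixel columns grow to the right and rows downward; lengths in m; the calibration is good to about 2 mm. A picture is of the moment at which its call begins. There is no depth.
- job.hand_in(): hands the job in, once; it reports no verdict.
Trained networks look in the newest picture that a camera, given by its name, has taken for a name from the list of things; names that differ only in an ending like _2 or _b are one class to them, and where a whole thing is asked for, a point or a joint stands for the part that bears it (a point fixed in the world has none). Each returns a list of dicts, best first, with "conf" (0 to 1); they miss things now and then, are a little off and sometimes report something else, mostly with a low value. They report only what shows in the picture. A call takes as long as a camera call. They do not tell look-alikes from the thing itself.
- imaging.regions_of(camera, query): "pixels" (384x512 bool, what is visible of it) and "uv" ([column, row] in pixels, amid what is visible of it).
- imaging.mark_of(camera, query): "uv" ([column, row] in pixels: a listed point, or the origin of a listed thing).
The state is a dict: "t": time; "joint_pos": joint angles; "joint_velocities": joint speeds; "tau": joint torques, N m; "tool_pos": TCP position; "tcp_rot": TCP orientation; "ft_force": force on the tool from outside, world axes, zero at the start; "ft_torque": the same for the moment, N m; "finger_gap": finger opening in m.
Only numpy, scipy, OpenCV 4.12 (cv2) and the standard library are available. Lean on these libraries where they do the work, as an engineer would, in place of code of your own. Each camera call takes 0.05 s, during which the arm holds its last target.

TASK

The yarn coming off the next lot needs more tension: turn the click-stop dial of the disc yarn tensioner exactly four clicks clockwise (seen from above) from where it stands now, by pushing the side of its pointer round with a fingertip. Do not grip or pinch the dial, leave it resting in its click, take the finger away, and leave the yarn cone, the small cop and the hand-held meter where they are.

Things in the scene. Friction and masses are not known exactly. Their poses are not given: they have to be found in the camera images.
- tensioner: disc yarn tensioner, bolted down: blue C-shaped frame on a 136 x 170 mm steel foot, two white discs and a spring in the C's mouth, and on top a round aluminium click housing, radius 46 mm, its flat top 98 mm above the bench with nine black scale marks 30 degrees apart and the dial. Origin: on the dial's axis at bench level; z up; mouth of the C to -x, column at +x, yarn eyes at +y and -y
- dial (a joint): dial angle, rad, growing clockwise seen from above. It rests only in nine clicks at 0, 0.524 ... 4.189 (30 degrees apart), with stops just beyond; it starts in one of the first four. Leaving a click takes up to 0.16 N m (6 N at 30 mm); past half-way it snaps forward into the next, before that it falls back. Pointer direction: 120 degrees (counter-clockwise from the tensioner's +x) minus this
- dial_axis (a point): point on the dial's vertical axis, 111.5 mm above the bench, half-way up the black pointer knob, which alone stands above the housing, from 100.5 to 122.5 mm: a hub of radius 14 mm on the axis, tapering into one pointer that ends 38 mm from the axis. The dial's grey skirt (radius 34 mm, top at 100.5 mm) lies almost flush with the housing
- pointer_tip (a point): point in the middle of the pointer, 36 mm from the axis, level with dial_axis: the direction from dial_axis to here is where the pointer points. The pointer is about 23 mm wide at 10 mm from the axis, 15 mm at 26 mm and 9 mm at 36 mm; upright sides, a white line along its top
- cone: loose cone of cream yarn standing upright, 104 mm wide at the foot, 138 mm tall; origin at the centre of its underside; to be left alone
- cop: loose small spinning cop (a tapered tube wound with cream yarn) standing upright, 42 mm wide, 150 mm tall; origin at the centre of its underside; to be left alone
- meter: loose hand-held yarn tension meter lying flat, 48 x 150 x 30 mm with a 36 mm head on its +y end; origin under the middle of its case; to be left alone
There are look-alikes about, which are no part of the job. Leave any brown or green look-alike of the tensioner alone.

How it is judged:
By the outcome, as a careful person would: the job done as asked, in the order asked, and still so for the second after the job is handed in, with the robot touching nothing.
It also fails if it takes over 67 s, if anything falls off the work surface, if the arm or the gripper's body presses on something with over 40 N, if the wrist force passes 120 N, or if a joint passes its speed limit or range.

## Working session

There is one attempt and no reset: what is moved stays moved. The work goes in short steps, Python scripts to look and compute and a shell command to move; the robot and the scene stay as the last step left them, time stands still between calls to the robot, and variables do not carry over. Pictures are saved under pics/ and viewed, and the job is handed in when it is done.

```bash
mkdir -p pics; ls
python3 - <<'E'
from station import status, imaging, job
import cv2
s=status.observe(); print(s['t'],s['tool_pos'],s['tcp_rot'],s['finger_gap'])
for c in ['scene','top']:
    d=imaging.camera(c); cv2.imwrite(f'pics/{c}0.png',cv2.resize(d['color'][:,:,::-1],(800,600),interpolation=cv2.INTER_CUBIC))
    print(c,d['intrinsics'],d['extrinsics'], [k for k in d])
    for q in ['tensioner','dial_axis','pointer_tip','cone','cop','meter']:
        print(q,[(r['uv'],round(r['conf'],2)) for r in imaging.mark_of(c,q)])
E
```

```text
pics
0.0 [ 0.28216849 -0.55713905  0.21389512] [-3.05439178e+00 -7.29446016e-01  5.12116899e-04] 0.09179817276686798
scene [[353.59706217   0.         255.52619419]
 [  0.         353.59706217 192.35064063]
 [  0.           0.           1.        ]] [[-0.47348359 -0.71038634  0.52073461  1.10353212]
 [ 0.88079881 -0.38013134  0.28230058  0.27560036]
 [-0.00259493  0.59232712  0.8056934   0.92320458]
 [ 0.          0.          0.          1.        ]] ['color', 'intrinsics', 'extrinsics']
tensioner [([289.8, 161.9], 0.98), ([285.8, 230.1], 0.86), ([208.3, 204.9], 0.8), ([343.3, 325.3], 0.8)]
dial_axis [([289.6, 213.0], 0.97), ([354.3, 313.0], 0.92), ([288.7, 142.0], 0.6), ([205.0, 186.3], 0.56)]
pointer_tip [([296.0, 221.1], 0.9), ([362.3, 302.8], 0.86), ([300.2, 132.0], 0.81), ([214.5, 178.2], 0.74)]
cone [([361.3, 232.5], 0.88)]
cop [([192.6, 155.5], 0.8)]
meter [([251.7, 281.5], 0.86)]
top [[476.66657708   0.         253.3488809 ]
 [  0.         476.66657708 193.277936  ]
 [  0.           0.           1.        ]] [[-0.01058105  0.98959183 -0.14351328  0.38575211]
 [-0.99986162 -0.0086282   0.01422295  0.01518873]
 [ 0.01283665  0.14364391  0.98954618  1.43961712]
 [ 0.          0.          0.          1.        ]] ['color', 'intrinsics', 'extrinsics']
tensioner [([301.2, 185.2], 0.93), ([215.6, 193.7], 0.9), ([257.3, 275.7], 0.71), ([138.5, 138.7], 0.66)]
dial_axis [([257.8, 277.8], 0.81), ([306.9, 178.4], 0.62), ([129.3, 122.9], 0.62), ([203.3, 184.3], 0.32)]
pointer_tip [([250.9, 295.0], 0.95), ([203.0, 182.1], 0.86), ([127.6, 140.8], 0.82)]
cone [([152.6, 228.0], 0.88), ([216.2, 185.0], 0.73)]
cop [([355.2, 232.1], 0.74)]
meter [([221.9, 135.6], 0.97)]
```

View pics/scene0.png

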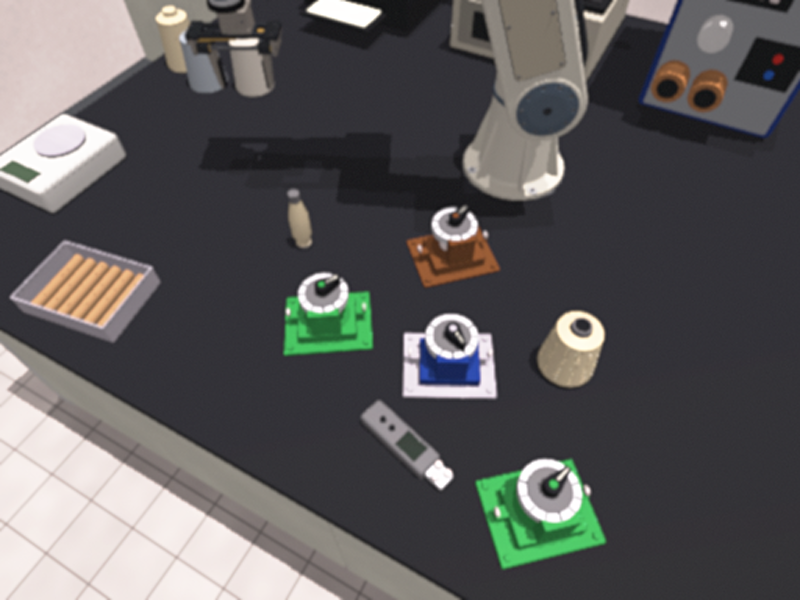

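View pics/top0.png

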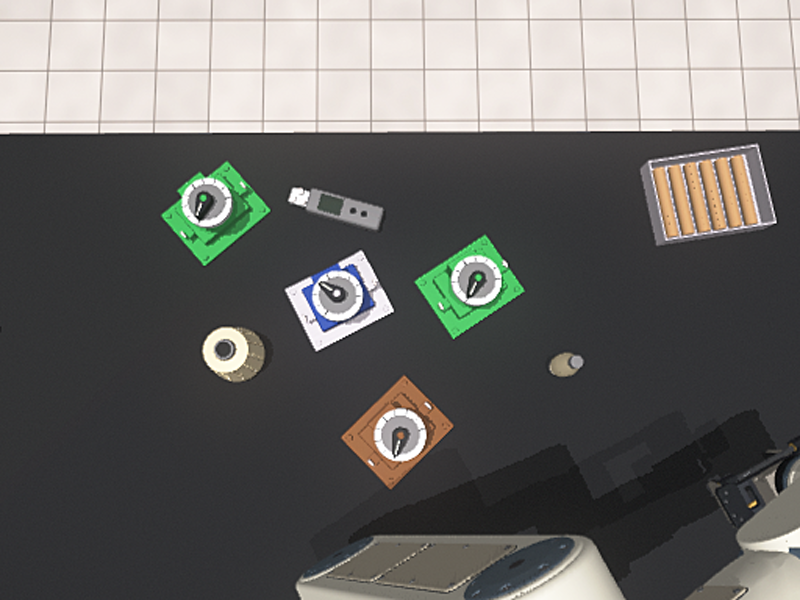

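The scene shows four candidates, by scene pixel: blue at (290,213), green at (206,186) and (352,313), and brown at (290,143). The blue frame on the steel foot fits the description; in the top view it is at about (215,188). I'll confirm this in an enlarged crop.

```bash
cat > h.py <<'E'
import numpy as np, cv2
from station import status, imaging, job
def ray2plane(d,uv,z):
    K=d['intrinsics'];E=d['extrinsics']
    p=np.array([(uv[0]-K[0,2])/K[0,0],-(uv[1]-K[1,2])/K[1,1],-1.])
    w=E[:3,:3]@p; o=E[:3,3]
    return o+w*(z-o[2])/w[2]
def proj(d,P):
    K=d['intrinsics'];E=d['extrinsics']
    c=E[:3,:3].T@(np.asarray(P)-E[:3,3]); return np.array([K[0,2]+K[0,0]*c[0]/-c[2],K[1,2]+K[1,1]*-c[1]/-c[2]])
def crop(d,u,v,w=40,h=40,s=8):
    return cv2.resize(np.ascontiguousarray(d['color'][v-h:v+h,u-w:u+w,::-1]),None,fx=s,fy=s,interpolation=cv2.INTER_CUBIC)
E
python3 - <<'E'
from h import *
a=imaging.camera('scene');b=imaging.camera('top')
im=np.hstack([crop(a,290,222,35,35,11),crop(b,217,190,35,35,11)])
print(im.shape)
cv2.imwrite('pics/crop0.png',im)
for c,d,lo in (('scene',a,(289,213)),('top',b,(215,188))):
  for q,z in (('tensioner',0),('dial_axis',.1115),('pointer_tip',.1115)):
    for r in imaging.mark_of(c,q):
      if np.hypot(*(np.array(r['uv'])-lo))<28: print(c,q,r['uv'],r['conf'],ray2plane(d,r['uv'],z).round(4))
for n,d,z in(('cone',b,0),('cop',b,0),('meter',b,0)):
  print(n,[ray2plane(d,r['uv'],z).round(3) for r in imaging.mark_of('top',n)])
E
```

```text
(770, 1540, 3)
scene tensioner [285.7, 228.7] 0.6 [ 0.5837  0.0966 -0.    ]
scene dial_axis [288.3, 209.7] 0.61 [0.5885 0.0987 0.1115]
scene pointer_tip [295.2, 218.9] 0.84 [0.6067 0.1277 0.1115]
top tensioner [222.1, 194.6] 0.89 [0.5913 0.0898 0.    ]
top tensioner [199.8, 182.1] 0.31 [0.6305 0.1579 0.    ]
top dial_axis [219.1, 186.3] 0.77 [0.5991 0.0924 0.1115]
top pointer_tip [203.6, 183.0] 0.73 [0.6089 0.1361 0.1115]
cone [array([0.499, 0.295, 0.   ])]
cop [array([0.612, 0.113, 0.   ])]
meter [array([0.777, 0.09 , 0.   ])]
```

View pics/crop0.png

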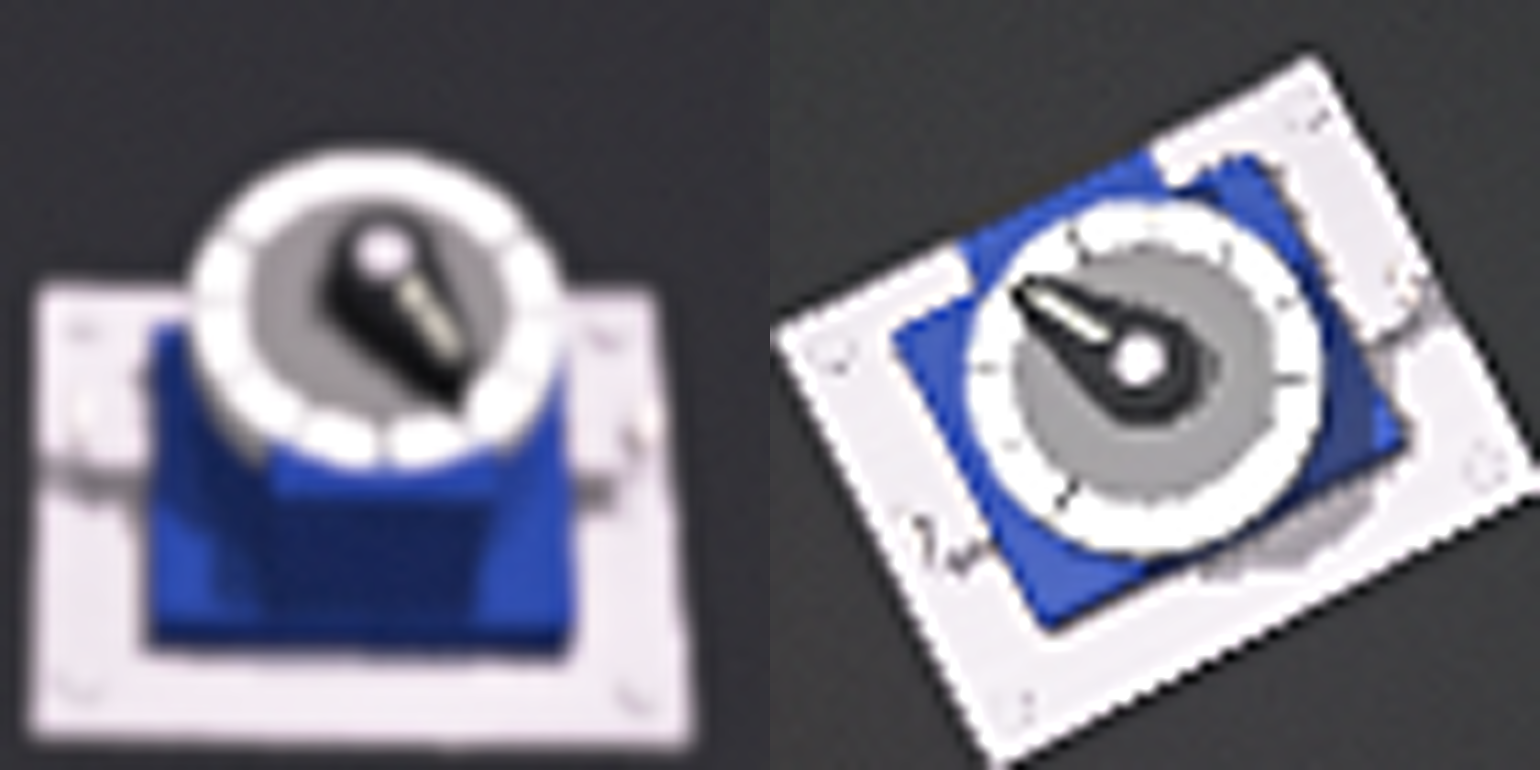

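The crop confirms the blue tensioner on the steel foot, with its column towards the scene camera. In the top view the hub is at about (215.4,187.5) and the pointer goes up-left to (204.3,181). In the scene view the hub is at about (289.7,209.7) and the tip at (296.8,224). Next I'll measure the axis and yaw precisely.

Run:
```python
from h import *
a=imaging.camera('scene');b=imaging.camera('top')
T=lambda x,y:((x-770)/11+182-.5+.0,y/11+155-.5)
S=lambda x,y:(x/11+255-.5,y/11+187-.5)
print('hub top',ray2plane(b,T(1137,358),.1225),'scene',ray2plane(a,S(382,250),.1225))
print('housing',ray2plane(b,T(1146,377),.098),ray2plane(a,S(376,308),.098))
def ang(p,q): d=q-p; return np.degrees(np.arctan2(d[1],d[0]))
print('ptr',ang(ray2plane(b,T(1137,358),.1225),ray2plane(b,T(1022,288),.1225)),ang(ray2plane(a,S(382,250),.1225),ray2plane(a,S(462,395),.1185)))
c=[ray2plane(b,T(*p),.006) for p in((1310,55),(775,335),(995,765),(1535,500))]
print('foot',[ang(c[3],c[0]),ang(c[2],c[1]),ang(c[0],c[1])-90,ang(c[3],c[2])-90],np.mean(c,0))
print(np.linalg.norm(c[0]-c[1]),np.linalg.norm(c[0]-c[3]))
```

```text
hub top [0.59531043 0.10363295 0.1225    ] scene [0.59294234 0.10262944 0.1225    ]
housing [0.59421281 0.10294747 0.098     ] [0.59391384 0.10342221 0.098     ]
ptr 57.99262277277846 52.096873168307006
foot [np.float64(26.07408859233715), np.float64(27.14490945823168), np.float64(27.73634518847672), np.float64(25.8081255146992)] [0.5987413  0.10666858 0.006     ]
0.16735017462118404 0.14000428410071594
```

The axis is at about (0.5943, 0.1032) and the tensioner yaw about 26.7°. The pointer is at about 57° in the world frame, 30° in the tensioner frame, which is click 3, so the target is click 7 (world −63°). I'll close the fingers, carry over at height and turn the tool so that one finger's face does the pushing.

```bash
python3 -m handwheel '[{"dp":[0.0118,0.0279,0.008],"roll":0.136},{"dp":[0.0118,0.0279,0.008],"roll":0.136},{"dp":[0.0118,0.0279,0.008],"roll":0.136},{"dp":[0.0118,0.0279,0.008],"roll":0.136},{"dp":[0.0118,0.0279,0.008],"roll":0.136}]' 0 20
python3 -m handwheel '[{"dp":[0.0118,0.0279,0],"roll":0.136},{"dp":[0.0118,0.0279,0],"roll":0.136},{"dp":[0.0118,0.0279,0],"roll":0.136},{"dp":[0.0118,0.0279,0],"roll":0.136},{"dp":[0.0118,0.0279,0],"roll":0.136}]'
python3 -c "
from h import *
s=status.observe();print(s['joint_pos'])"
```

```text
t: 1.85
tool_pos: [0.3417, -0.417, 0.2549]
tcp_rot: [2.633, 1.714, 0.0]
ft_force: [-0.3, -0.0, 0.6]
finger_gap: 0.054
t: 2.35
tool_pos: [0.4008, -0.2774, 0.2548]
tcp_rot: [1.91, 2.494, 0.0]
ft_force: [0.9, 0.2, -0.1]
finger_gap: 0.0138
[-6.08624248e-01  9.55035689e-02  1.87291578e+00  6.27353786e-05
  1.17274065e+00 -8.72170446e-01]
```

```bash
python3 -m handwheel '[{"dp":[0.0118,0.0279,0],"roll":0.136},{"dp":[0.0118,0.0279,0],"roll":0.136},{"dp":[0.0118,0.0279,0],"roll":0.136},{"dp":[0.0118,0.0279,0],"roll":0.136},{"dp":[0.0118,0.0279,0],"roll":0.136}]'
python3 -m handwheel '[{"dp":[0.0118,0.0279,0],"roll":0.136},{"dp":[0.0118,0.0279,0],"roll":0.136},{"dp":[0.0118,0.0279,0],"roll":0.136},{"dp":[0.0118,0.0279,0],"roll":0.136},{"dp":[0.0118,0.0279,0],"roll":0.136}]'
python3 -m handwheel '[{"dp":[0.0118,0.0279,0],"roll":0.136},{"dp":[0.0118,0.0279,0],"roll":0.136},{"dp":[0.0118,0.0279,0],"roll":0.136},{"dp":[0.0118,0.0279,0],"roll":0.136},{"dp":[0.0118,0.0279,0],"roll":0.136}]'
python3 -m handwheel '[{"dp":[0,0,-0.03],"roll":0},{"dp":[0,0,-0.03],"roll":0},{"dp":[0,0,-0.03],"roll":0},{"dp":[0,0,-0.02],"roll":0},{"dp":[0,0,0],"roll":0}]'
python3 - <<'E'
from h import *
s=status.observe();print(s['joint_pos'],s['tool_pos'],s['ft_force'])
a=imaging.camera('scene');b=imaging.camera('top')
cv2.imwrite('pics/c1.png',np.hstack([crop(a,290,200,45,60,5),crop(b,217,190,33,60,5)]))
E
```

```text
t: 2.85
tool_pos: [0.4597, -0.1379, 0.2548]
tcp_rot: [0.969, 2.988, -0.0]
ft_force: [0.6, 0.5, 0.3]
finger_gap: 0.0009
t: 3.35
tool_pos: [0.5187, 0.0017, 0.2547]
tcp_rot: [-0.083, 3.14, -0.0]
ft_force: [0.3, 0.5, -0.7]
finger_gap: 0.0004
t: 3.85
tool_pos: [0.5777, 0.1412, 0.2546]
tcp_rot: [-1.126, 2.933, -0.0]
ft_force: [0.2, -0.5, -0.5]
finger_gap: 0.0002
t: 4.35
tool_pos: [0.5754, 0.1395, 0.1418]
tcp_rot: [1.116, -2.931, -0.001]
ft_force: [-1.2, 0.9, 1.1]
finger_gap: 0.0001
[ 2.35280923e-01  3.83236521e-01  1.76735213e+00  1.08076012e-05
  9.96181947e-01 -2.06275668e+00] [0.5753742  0.13947499 0.14175435] [-1.16763938  0.94840509  1.0972385 ]
```

View pics/c1.png

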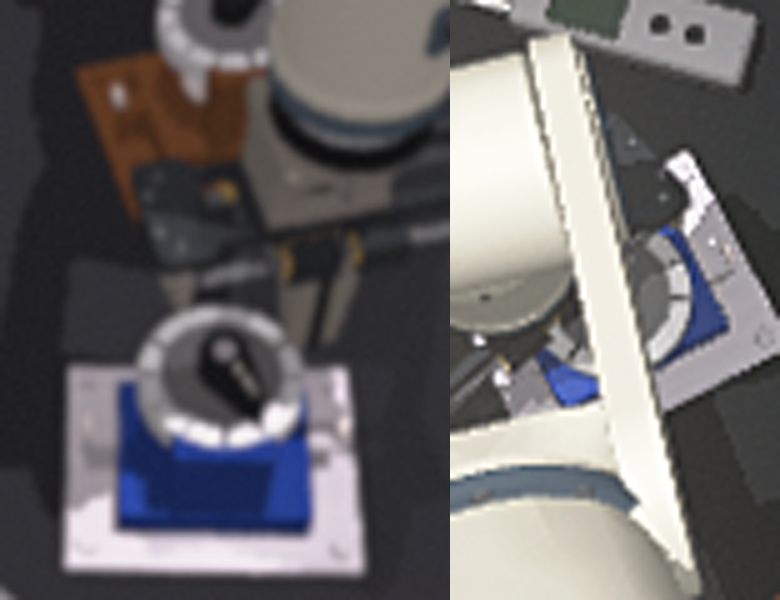

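Scene crop: the pointer is unchanged and the closed fingertip is behind it to the upper right. Next I'll descend and work out the arc.

```bash
python3 -m handwheel '[{"dp":[0,0,-0.012],"roll":0},{"dp":[0,0,-0.012],"roll":0},{"dp":[0,0,-0.01],"roll":0},{"dp":[0,0,0],"roll":0},{"dp":[0,0,0],"roll":0}]'
cat > arc.py <<'E'
from h import *
import sys
A=np.array([.5943,.1032]); 
def wp(th): 
    f=np.radians(th+37.6); return A+.040*np.array([np.cos(f),np.sin(f)])
s=status.observe(); p=np.array(s['tool_pos']); r=s['tcp_rot']; yaw=np.degrees(2*np.arctan2(r[1],r[0]))%360
print('now',p,yaw,s['ft_force'])
prev=p[:2];py=yaw
for th in map(float,sys.argv[1:]):
    w=wp(th);y=(th-15+180)
    print(th,(w-prev).round(4),round(np.radians((y-py+180)%360-180),3)); prev=w;py=y
E
python3 arc.py 70 65 60 56 52 48 44 40 36 32 28
python3 - <<'E'
from h import *
a=imaging.camera('scene')
cv2.imwrite('pics/c2.png',crop(a,295,210,35,35,10))
E
```

```text
t: 4.95
tool_pos: [0.5772, 0.1399, 0.1103]
tcp_rot: [1.117, -2.936, -0.0]
ft_force: [0.7, 0.6, -0.3]
finger_gap: 0.0004
now [0.57722883 0.13987366 0.11028634] 221.66194869403697 [ 0.71706951  0.57648188 -0.30714124]
70.0 [0.005  0.0015] 0.233
65.0 [0.0034 0.0009] -0.087
60.0 [0.0034 0.0006] -0.087
56.0 [0.0028 0.0003] -0.07
52.0 [0.0028 0.0001] -0.07
48.0 [ 0.0028 -0.0001] -0.07
44.0 [ 0.0028 -0.0003] -0.07
40.0 [ 0.0027 -0.0005] -0.07
36.0 [ 0.0027 -0.0007] -0.07
32.0 [ 0.0026 -0.0009] -0.07
28.0 [ 0.0026 -0.0011] -0.07
```

View pics/c2.png

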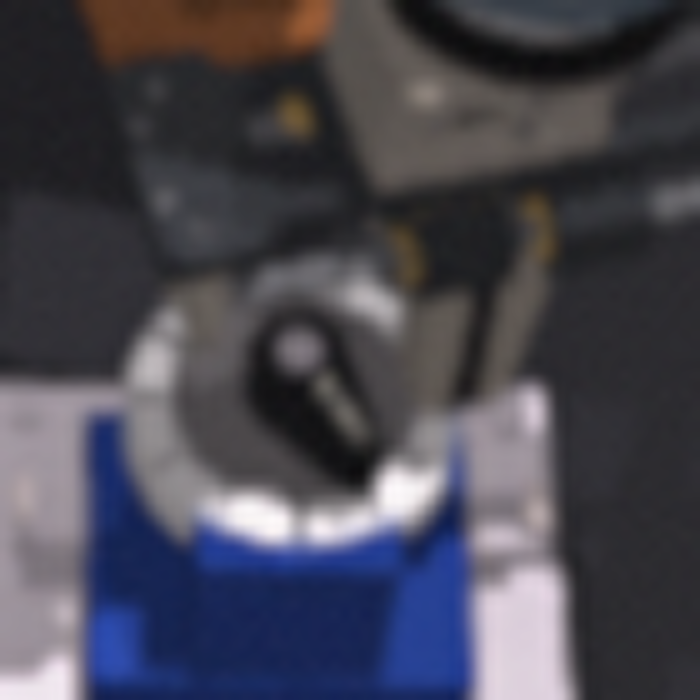

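The finger is right of the pointer (crop at about (440,380)), with a clear gap. I'll start the arc.

```bash
python3 -m handwheel '[{"dp":[0.005,0.0015,-0.003],"roll":0},{"dp":[0.0034,0.0009,0],"roll":0},{"dp":[0.0034,0.0006,0],"roll":0},{"dp":[0.0028,0.0003,0],"roll":0},{"dp":[0.0028,0.0001,0],"roll":-0.08}]'
python3 -m handwheel '[{"dp":[0.0028,-0.0001,0],"roll":-0.07},{"dp":[0.0028,-0.0003,0],"roll":-0.07},{"dp":[0.0027,-0.0005,0],"roll":-0.07},{"dp":[0.0027,-0.0007,0],"roll":-0.07},{"dp":[0,0,0],"roll":0}]'
python3 arc.py 36 32 28 24 20 16 12 8 4 0 -4
python3 - <<'E'
from h import *
a=imaging.camera('scene')
cv2.imwrite('pics/c3.png',crop(a,295,210,35,35,10))
E
```

```text
t: 5.5
tool_pos: [0.5952, 0.1434, 0.1077]
tcp_rot: [-0.998, 2.979, -0.0]
ft_force: [-0.6, 0.3, 0.4]
finger_gap: 0.0003
t: 6.0
tool_pos: [0.6031, 0.1437, 0.1073]
tcp_rot: [0.567, -3.085, -0.006]
ft_force: [-10.4, 11.0, 5.3]
finger_gap: 0.0003
now [0.60312926 0.14365667 0.10728408] 200.84422168613804 [-10.41527319  10.98213071   5.27774948]
36.0 [ 0.0025 -0.0021] 0.003
32.0 [ 0.0026 -0.0009] -0.07
28.0 [ 0.0026 -0.0011] -0.07
24.0 [ 0.0025 -0.0012] -0.07
20.0 [ 0.0024 -0.0014] -0.07
16.0 [ 0.0023 -0.0016] -0.07
12.0 [ 0.0022 -0.0017] -0.07
8.0 [ 0.0021 -0.0019] -0.07
4.0 [ 0.0019 -0.002 ] -0.07
0.0 [ 0.0018 -0.0022] -0.07
-4.0 [ 0.0016 -0.0023] -0.07
```

View pics/c3.png

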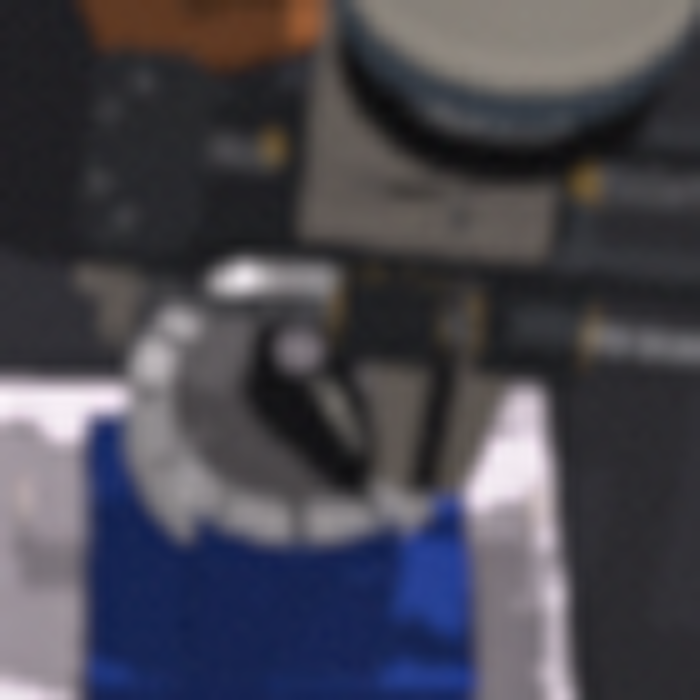

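The finger is in contact and the force (about 15 N) points the expected way. The pointer has only just started to turn, so I'll continue with the roll held briefly, since the tool yaw is leading the pointer.

```bash
python3 -m handwheel '[{"dp":[0.0026,-0.0009,0],"roll":0},{"dp":[0.0026,-0.0011,0],"roll":0},{"dp":[0,0,0],"roll":0}]'
python3 - <<'E'
from h import *
a=imaging.camera('scene');s=status.observe();print(s['tool_pos'],s['ft_force'],s['ft_torque'])
cv2.imwrite('pics/c4.png',crop(a,295,210,35,35,10))
E
```

```text
t: 6.35
tool_pos: [0.6054, 0.1425, 0.1069]
tcp_rot: [0.57, -3.079, -0.009]
ft_force: [-19.8, 15.3, 10.0]
finger_gap: 0.0005
[0.60545023 0.14244207 0.10692469] [-20.39301922  14.10899841  10.51229004] [ 2.5430994   3.29177614 -0.09719113]
```

View pics/c4.png

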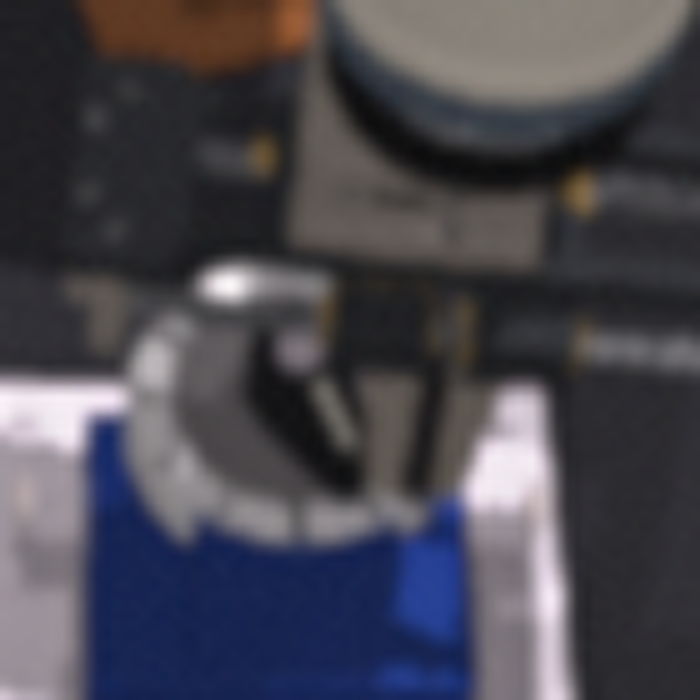

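The force is higher than a click should need (25 N, with Fz 10 N), so before pushing further I'll check for contact somewhere else.

Run:
```python
from h import *
a=imaging.camera('scene');b=imaging.camera('top')
cv2.imwrite('pics/s5.png',crop(a,300,170,80,75,5)); cv2.imwrite('pics/t5.png',crop(b,230,200,80,60,5))
s=status.observe(); print(s['joint_pos'],s['tau'],s['tcp_rot'])
def ang(p,q): d=q-p; return np.degrees(np.arctan2(d[1],d[0]))
S=lambda x,y:(x/10+260-.5,y/10+175-.5)
h=ray2plane(a,S(297,350),.1225)
for t in((368,482),(365,487),(352,492)): print(ang(h,ray2plane(a,S(*t),.1185)))
```

```text
[ 0.2253447   0.46917608  1.72050661  0.00680335  0.96177168 -1.71548861] [-11.22777075 -58.87896538 -35.62673092  -5.09340987  -5.3516914
  -0.07823243] [ 0.57005297 -3.07918162 -0.00807751]
51.51580372049416
49.63985263462598
44.629345550676085
```

View pics/s5.png

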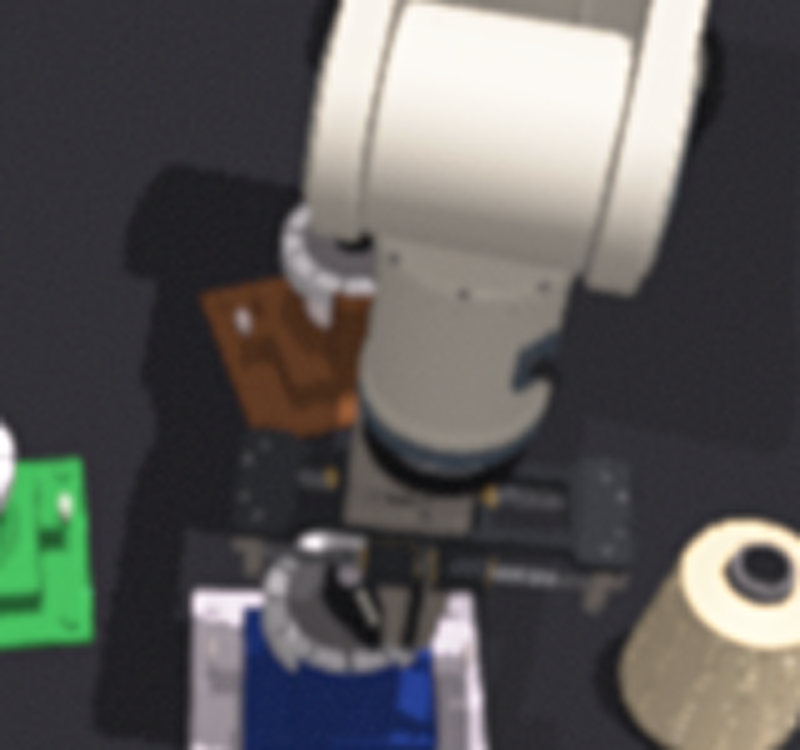

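View pics/t5.png

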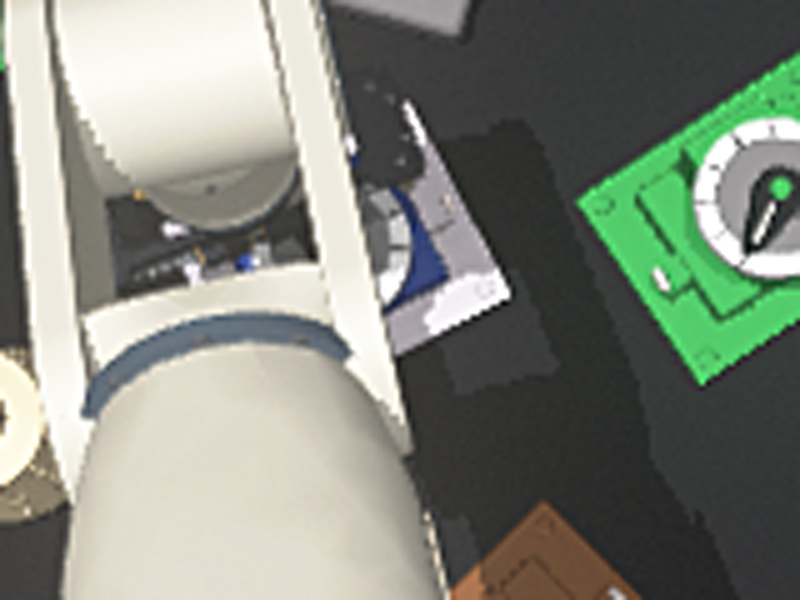

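```bash
cat > ov.py <<'E'
from h import *
import sys
def over(name,th,hf=18,A=(.5943,.1032)):
    a=imaging.camera('scene');s=status.observe();F=np.array(s['ft_force']);M=np.array(s['ft_torque'])
    p=np.array(s['tool_pos']);R=cv2.Rodrigues(np.array(s['tcp_rot']))[0]
    print(s['t'],'p',p.round(4),'F',F.round(1),'M',M.round(3),'yaw',np.degrees(np.arctan2(R[1,0],R[0,0])).round(1))
    u0,v0,w,sc=295,205,28,14
    im=crop(a,u0,v0,w,w,sc)[:, :].copy()
    def q(P): r=(proj(a,P)-(u0-w,v0-w)+.5)*sc; return tuple(int(x) for x in r)
    for zz in(0,-.03):
        c=[q(p+R@np.array([x,y,zz])) for x,y in((-.01,-hf/1e3),(.01,-hf/1e3),(.01,hf/1e3),(-.01,hf/1e3))]
        cv2.polylines(im,[np.array(c)],True,(0,255,255),1)
    t=np.radians(th)
    def k(x,y,z): return q((A[0]+(x*np.cos(t)-y*np.sin(t))/1e3,A[1]+(x*np.sin(t)+y*np.cos(t))/1e3,z))
    prof=[(10,11.5),(26,7.5),(36,4.5),(38,2),(38,-2),(36,-4.5),(26,-7.5),(10,-11.5)]+[(14*np.cos(g),14*np.sin(g)) for g in np.radians(range(-60,-301,-20))]
    for z in(.1225,.1005): cv2.polylines(im,[np.array([k(x,y,z) for x,y in prof])],True,(0,0,255),1)
    for rr,z in((46,.098),(34,.1005)):
        cv2.polylines(im,[np.array([k(rr*np.cos(g),rr*np.sin(g),z) for g in np.linspace(0,6.28,60)])],True,(0,255,0),1)
    cv2.imwrite(name,im)
over(sys.argv[1],float(sys.argv[2]))
E
python3 ov.py pics/o1.png 48
```

```text
6.55 p [0.6055 0.1424 0.1069] F [-18.6  14.1   9.3] M [ 2.485  3.247 -0.108] yaw -159.0
```

View pics/o1.png

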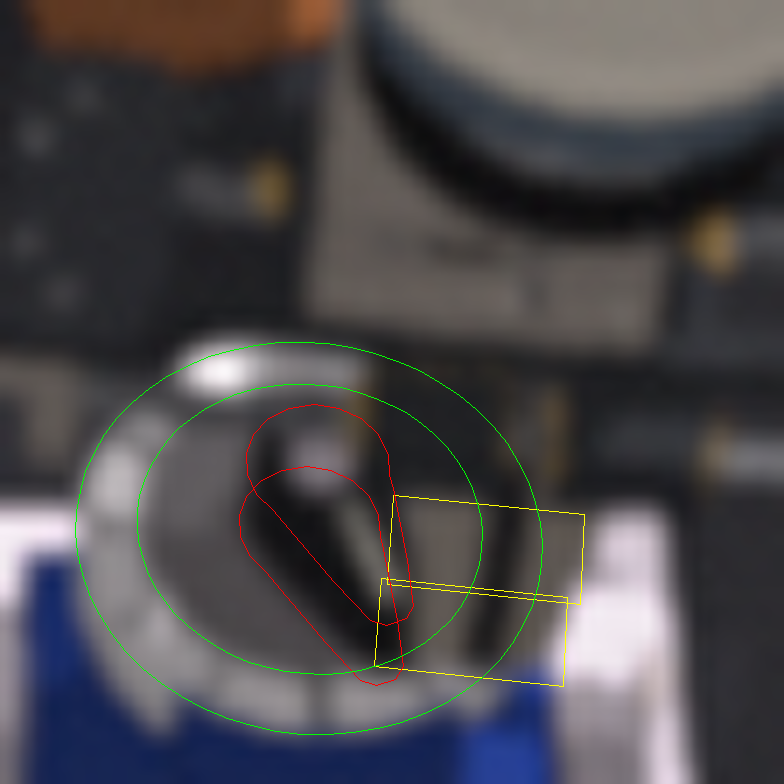

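The overlay fits. The finger's outer corner bears near the pointer tip, yet the force far exceeds the click. I'll back off, raise a little, and retry with the face flush.

```bash
python3 -m handwheel '[{"dp":[-0.004,0.004,0],"roll":0.08},{"dp":[-0.004,0.003,0.002],"roll":0.08},{"dp":[-0.002,0.002,0.002],"roll":0.04},{"dp":[0,0,0],"roll":0}]'; python3 ov.py pics/o2.png 57
```

```text
t: 6.95
tool_pos: [0.6012, 0.149, 0.112]
tcp_rot: [-0.88, 3.015, -0.0]
ft_force: [0.3, 0.7, 0.0]
finger_gap: 0.0003
7.0 p [0.6012 0.1489 0.1118] F [-0.9 -0.7 -0.1] M [ 0.078 -0.089  0.043] yaw -147.5
```

View pics/o2.png

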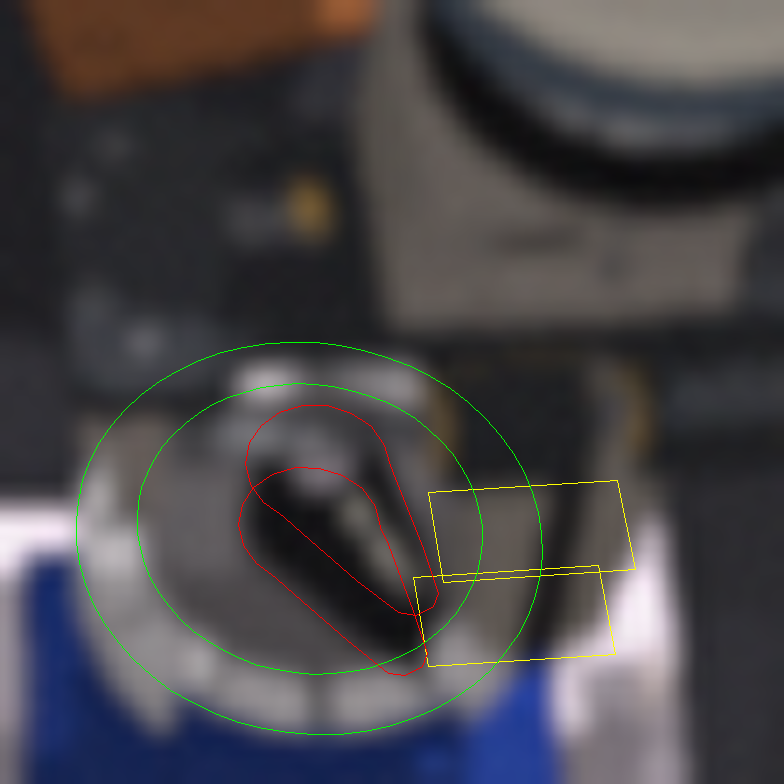

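```bash
python3 -m handwheel '[{"dp":[-0.006,0.002,0],"roll":0.09},{"dp":[-0.005,-0.004,0],"roll":0.076},{"dp":[0,-0.0055,0],"roll":0},{"dp":[0,0,0],"roll":0}]'; python3 ov.py pics/o3.png 57
python3 -m handwheel '[{"dp":[0.0018,-0.001,0],"roll":0},{"dp":[0.0018,-0.001,0],"roll":0},{"dp":[0,0,0],"roll":0}]';python3 ov.py pics/o3.png 57
python3 -m handwheel '[{"dp":[0.0018,-0.001,0],"roll":0},{"dp":[0.0018,-0.001,0],"roll":0},{"dp":[0,0,0],"roll":0}]';python3 ov.py pics/o3.png 57
```

```text
t: 7.4
tool_pos: [0.5902, 0.1405, 0.1116]
tcp_rot: [-1.121, 2.935, -0.0]
ft_force: [0.2, 0.3, -0.1]
finger_gap: 0.0002
7.45 p [0.5904 0.1408 0.1116] F [ 1.1 -0.5  0.8] M [ 0.059 -0.068 -0.055] yaw -138.2
t: 7.75
tool_pos: [0.5941, 0.1392, 0.1116]
tcp_rot: [-1.125, 2.933, -0.0]
ft_force: [-0.0, 0.2, -0.0]
finger_gap: 0.0002
7.8 p [0.5939 0.1392 0.1116] F [-0.5 -0.2  0.7] M [ 0.141 -0.081 -0.038] yaw -138.0
t: 8.1
tool_pos: [0.5956, 0.1382, 0.1114]
tcp_rot: [1.124, -2.931, -0.004]
ft_force: [-6.2, 5.1, 3.6]
finger_gap: 0.0003
8.15 p [0.5956 0.1382 0.1114] F [-6.6  5.6  4.2] M [ 1.085  1.033 -0.036] yaw -138.0
```

View pics/o3.png

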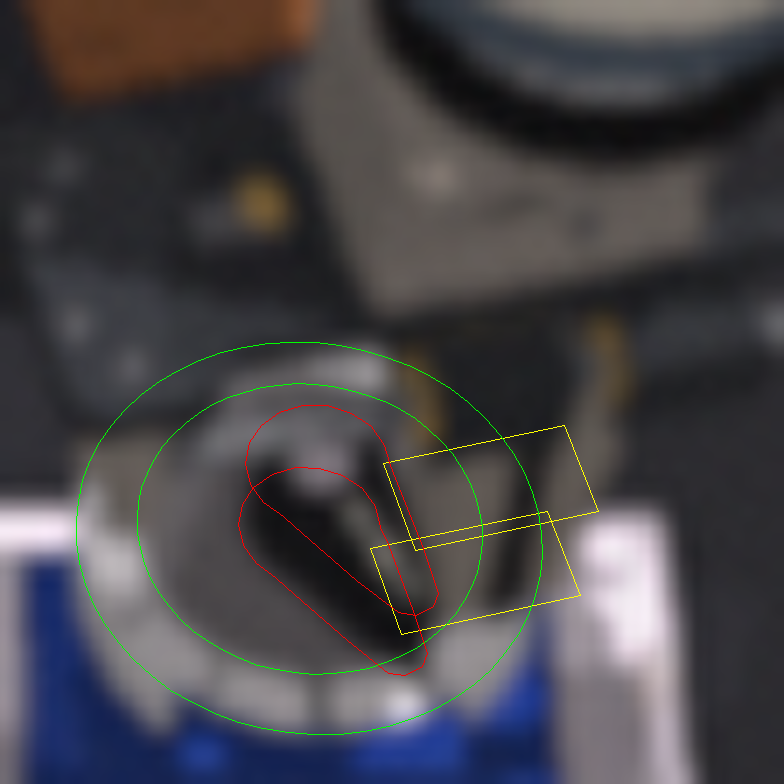

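The face now sits flush on the pointer flank. The fingers taper, which explains the upward force. I'll keep pushing tangentially in small steps.

```bash
for i in 1; do python3 -m handwheel '[{"dp":[0.0018,-0.0014,0],"roll":-0.05},{"dp":[0.0018,-0.0014,0],"roll":-0.05},{"dp":[0,0,0],"roll":0}]'; done;python3 ov.py pics/o4.png 52
python3 -m handwheel '[{"dp":[0.0018,-0.0015,0],"roll":-0.04},{"dp":[0.0018,-0.0015,0],"roll":-0.04},{"dp":[0,0,0],"roll":0}]';python3 ov.py pics/o4.png 47
```

```text
t: 8.45
tool_pos: [0.598, 0.1381, 0.1114]
tcp_rot: [0.972, -2.984, -0.011]
ft_force: [-11.4, 19.0, 6.7]
finger_gap: 0.0003
8.5 p [0.598  0.1381 0.1114] F [-11.4  18.3   5.7] M [3.403 1.857 0.161] yaw -143.8
t: 8.8
tool_pos: [0.6005, 0.1377, 0.1114]
tcp_rot: [0.852, -3.019, -0.017]
ft_force: [-16.1, 31.2, 7.0]
finger_gap: 0.0003
8.85 p [0.6005 0.1377 0.1114] F [-15.8  30.8   7.7] M [5.628 2.681 0.166] yaw -148.4
```

View pics/o4.png

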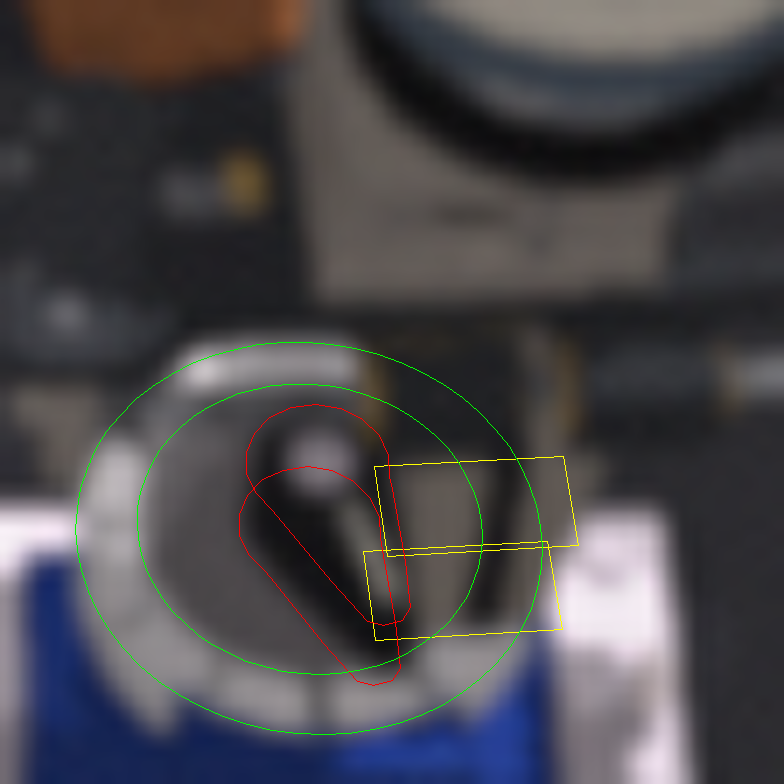

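```bash
cat > rect.py <<'E'
from h import *
import sys
def rect(d,A=(.5943,.1032),z=.1225,half=.05,n=380):
    # output: x world up, y world left (like top view)
    c=[(half,half),(half,-half),(-half,-half),(-half,half)]
    src=np.array([proj(d,(A[0]+x,A[1]+y,z)) for x,y in c],np.float32)
    dst=np.array([(0,0),(n,0),(n,n),(0,n)],np.float32)
    H=cv2.getPerspectiveTransform(src,dst)
    return cv2.warpPerspective(np.ascontiguousarray(d['color'][:,:,::-1]),H,(n,n),flags=cv2.INTER_CUBIC)
if __name__=='__main__':
    a=imaging.camera('scene'); r=rect(a); cv2.imwrite(sys.argv[1]+'_raw.png',cv2.cvtColor(a['color'],cv2.COLOR_RGB2BGR))
    im0=cv2.imread('pics/ref_rect.png')
    cv2.imwrite(sys.argv[1]+'.png',np.hstack([im0,r]) if im0 is not None else r)
E
python3 - <<'E'
# reference from the initial scene picture: pics/scene0.png is an 800x600 enlargement
from rect import *
a=imaging.camera('scene')
im=cv2.resize(cv2.imread('pics/scene0.png'),(512,384),interpolation=cv2.INTER_AREA)
a['color']=im[:,:,::-1]
cv2.imwrite('pics/ref_rect.png',rect(a))
E
python3 rect.py pics/r1
```

```text
(no output)
```

View pics/r1.png

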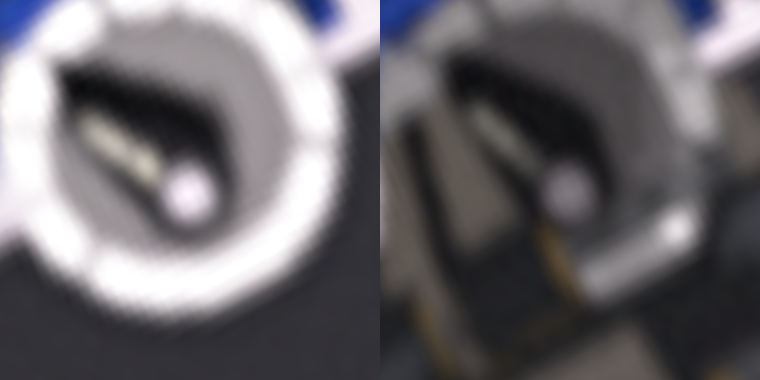

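```bash
python3 -m handwheel '[{"dp":[0,0,0],"roll":0},{"dp":[0,0,0],"roll":0},{"dp":[0,0,0],"roll":0},{"dp":[0,0,0],"roll":0},{"dp":[0,0,0],"roll":0}]';python3 rect.py pics/r2
python3 - <<'E'
from h import *
s=status.observe(); print(s['tool_pos'],s['ft_force'],s['ft_torque'],s['joint_velocities'])
E
```

```text
t: 9.45
tool_pos: [0.6007, 0.1376, 0.1114]
tcp_rot: [0.854, -3.019, -0.016]
ft_force: [-14.9, 30.1, 6.9]
finger_gap: 0.0008
[0.60072662 0.13760223 0.11147438] [-15.42820586  29.87739818   7.04251073] [5.49065318 2.60685575 0.18686509] [ 0.00199048 -0.00014458  0.0008045  -0.00184572  0.0016735   0.00184648]
```

View pics/r2.png

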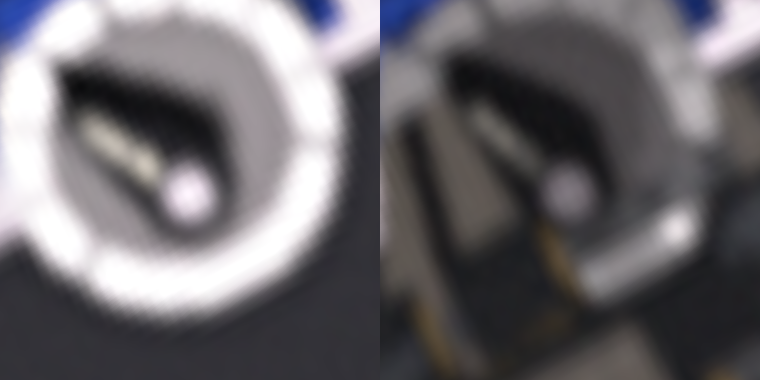

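The fingertip is flush and static at 34 N. That means the finger isn't acting on a clean lever, so I'll back off and use only the inner edge of the finger on the outer part of the pointer (r about 30 mm), well away from the hub.

```bash
python3 -m handwheel '[{"dp":[-0.0045,0.0065,0],"roll":0},{"dp":[-0.0045,0.0065,0.001],"roll":0.14},{"dp":[-0.0038,0.0056,0.001],"roll":0.15},{"dp":[0,0,0],"roll":0.15},{"dp":[0,0,0],"roll":0}]';python3 rect.py pics/r3;  python3 ov.py pics/o5.png 57
```

```text
t: 10.0
tool_pos: [0.5917, 0.1502, 0.1137]
tcp_rot: [-1.5, 2.76, -0.0]
ft_force: [0.2, 0.5, 0.2]
finger_gap: 0.0004
10.1 p [0.5917 0.15   0.1136] F [-0.1 -0.1  0.9] M [ 0.102 -0.097  0.011] yaw -123.4
```

View pics/r3.png

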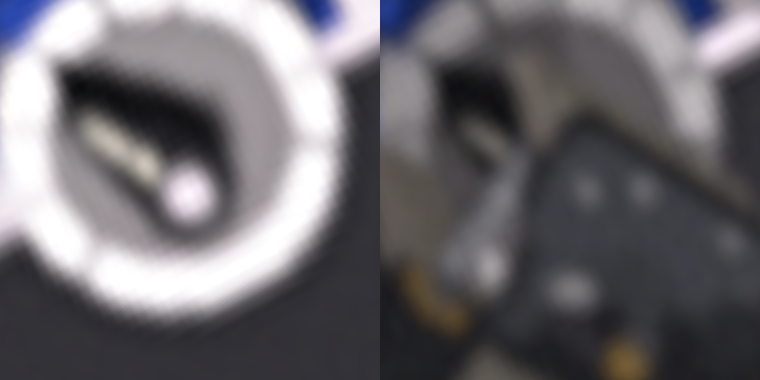

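View pics/o5.png

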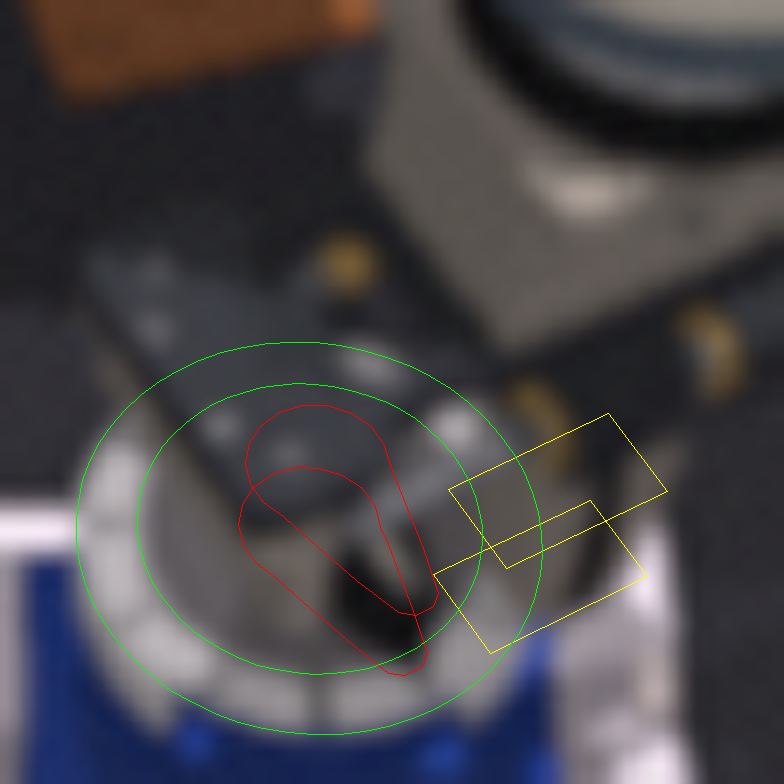

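```bash
python3 -m handwheel '[{"dp":[0.0017,-0.0012,0],"roll":0},{"dp":[0.0017,-0.0012,0],"roll":0},{"dp":[0,0,0],"roll":0}]'
python3 -m handwheel '[{"dp":[0.0017,-0.0012,0],"roll":0},{"dp":[0.0017,-0.0012,0],"roll":0},{"dp":[0,0,0],"roll":0}]'
python3 -m handwheel '[{"dp":[0.0017,-0.0012,0],"roll":0},{"dp":[0,0,0],"roll":0}]'; python3 ov.py pics/o6.png 57
python3 -m handwheel '[{"dp":[0.0017,-0.0012,0],"roll":0},{"dp":[0,0,0],"roll":0}]'; python3 ov.py pics/o6.png 57
```

```text
t: 10.4
tool_pos: [0.5954, 0.1474, 0.1136]
tcp_rot: [-1.494, 2.763, -0.0]
ft_force: [0.1, -0.7, -0.1]
finger_gap: 0.0004
t: 10.7
tool_pos: [0.5987, 0.145, 0.1136]
tcp_rot: [-1.496, 2.762, -0.0]
ft_force: [-0.4, -0.1, -0.0]
finger_gap: 0.0006
t: 10.9
tool_pos: [0.5997, 0.1442, 0.1134]
tcp_rot: [1.496, -2.762, -0.001]
ft_force: [-1.4, 0.9, -0.2]
finger_gap: 0.0004
10.95 p [0.5997 0.1442 0.1135] F [-1.5  1.  -0.2] M [ 0.433  0.238 -0.024] yaw -123.1
t: 11.15
tool_pos: [0.6006, 0.1436, 0.1134]
tcp_rot: [1.495, -2.761, -0.004]
ft_force: [-5.5, 6.0, 2.2]
finger_gap: 0.0006
11.2 p [0.6005 0.1436 0.1134] F [-6.1  5.6  1.7] M [ 1.061  0.951 -0.035] yaw -123.1
```

View pics/o6.png

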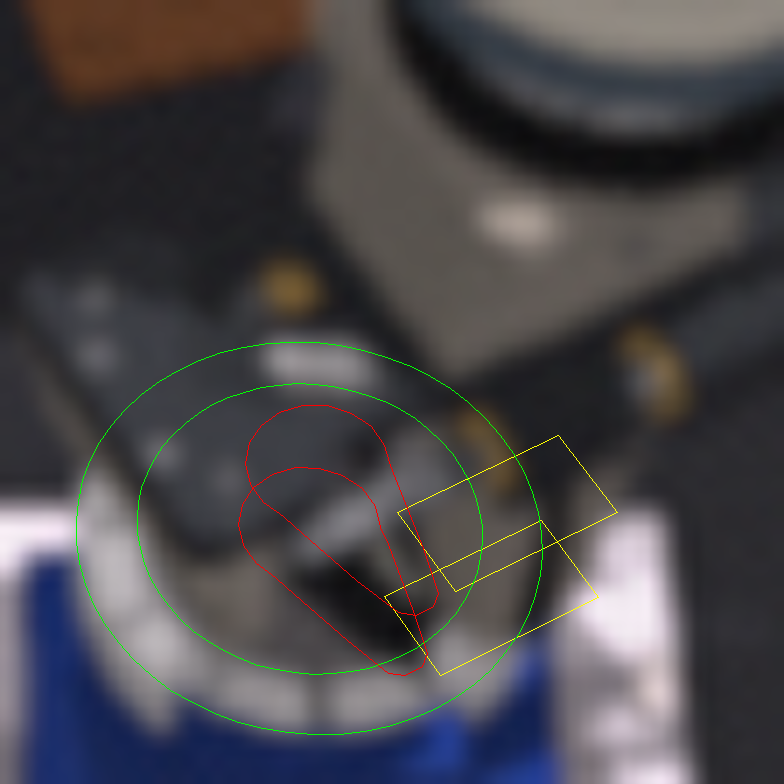

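Contact starts earlier than the 36 mm estimate: the fingers taper to about 10 mm each at the tip. I'll keep pushing and log the force.

```bash
python3 -m handwheel '[{"dp":[0.0015,-0.0014,0],"roll":0},{"dp":[0,0,0],"roll":0}]'
python3 -m handwheel '[{"dp":[0.0015,-0.0014,0],"roll":0},{"dp":[0,0,0],"roll":0}]'
python3 -m handwheel '[{"dp":[0.0015,-0.0014,0],"roll":0},{"dp":[0,0,0],"roll":0}]'; python3 ov.py pics/o7.png 50;python3 rect.py pics/r7
```

```text
t: 11.4
tool_pos: [0.6012, 0.143, 0.1133]
tcp_rot: [1.494, -2.76, -0.006]
ft_force: [-9.3, 9.7, 4.5]
finger_gap: 0.0009
t: 11.6
tool_pos: [0.6019, 0.1425, 0.1132]
tcp_rot: [1.494, -2.76, -0.009]
ft_force: [-11.8, 14.2, 6.1]
finger_gap: 0.0004
t: 11.8
tool_pos: [0.6026, 0.142, 0.1132]
tcp_rot: [1.493, -2.76, -0.012]
ft_force: [-13.8, 18.0, 6.8]
finger_gap: 0.0007
11.85 p [0.6026 0.142  0.1132] F [-14.4  18.3   6.3] M [ 3.312  2.481 -0.094] yaw -123.2
```

View pics/o7.png

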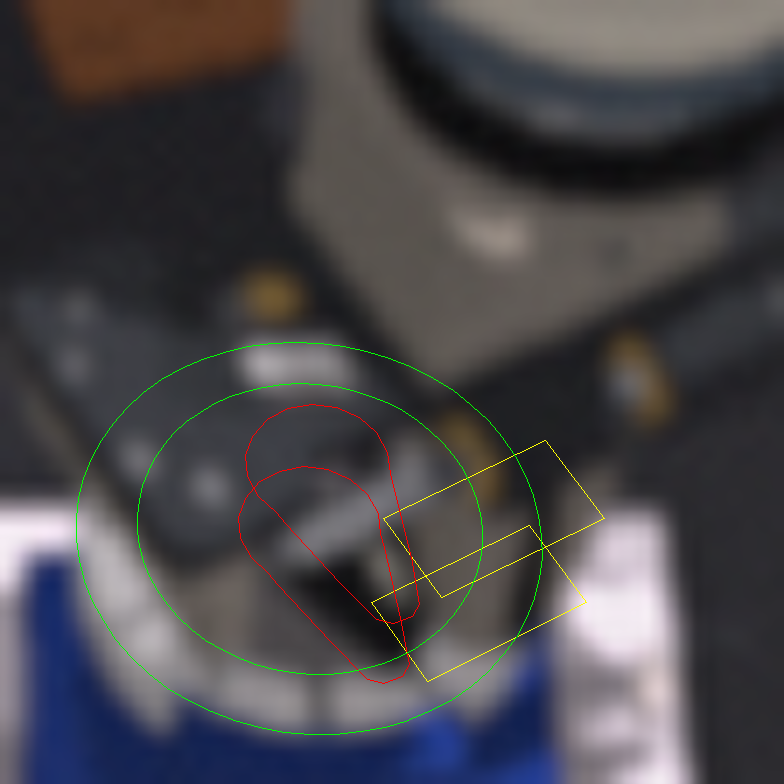

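```bash
python3 - <<'E'
from h import *
a=imaging.camera('scene');s=status.observe()
p=np.array(s['tool_pos']);R=cv2.Rodrigues(np.array(s['tcp_rot']))[0]
u0,v0,w,sc=295,195,45,13
im=crop(a,u0,v0,w,w,sc).copy()
def q(P): return tuple(int(x) for x in (proj(a,P)-(u0-w,v0-w)+.5)*sc)
for zz,col in((-.088,(0,0,255)),(-.13,(0,255,0)),(-.06,(255,0,255))):
    cv2.polylines(im,[np.array([q(p+R@np.array([x,y,zz])) for x,y in((-.0375,-.0945),(.0375,-.0945),(.0375,.0945),(-.0375,.0945))])],True,col,1)
im=im[:600] if im.shape[0]>600 else im
cv2.imwrite('pics/body.png',cv2.resize(crop(a,u0,v0,w,w,sc) if 0 else im,None,fx=.68,fy=.68)); print(im.shape)
E
python3 - <<'E'
from h import *
a=imaging.camera('scene')
cv2.imwrite('pics/body2.png',crop(a,295,195,45,45,8))
E
```

```text
(600, 1170, 3)
```

View pics/body.png

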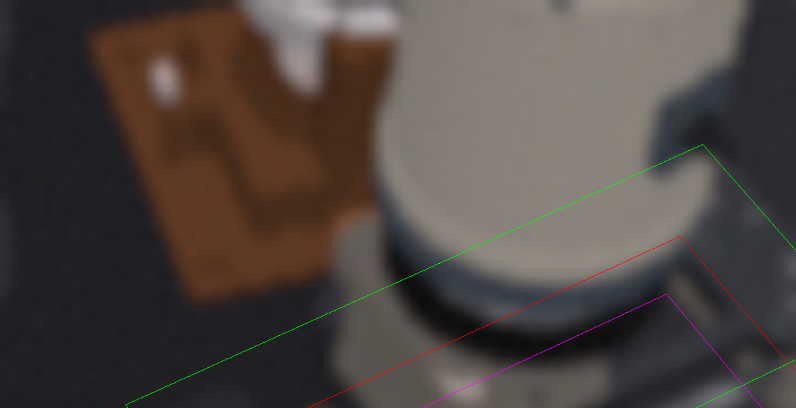

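View pics/body2.png

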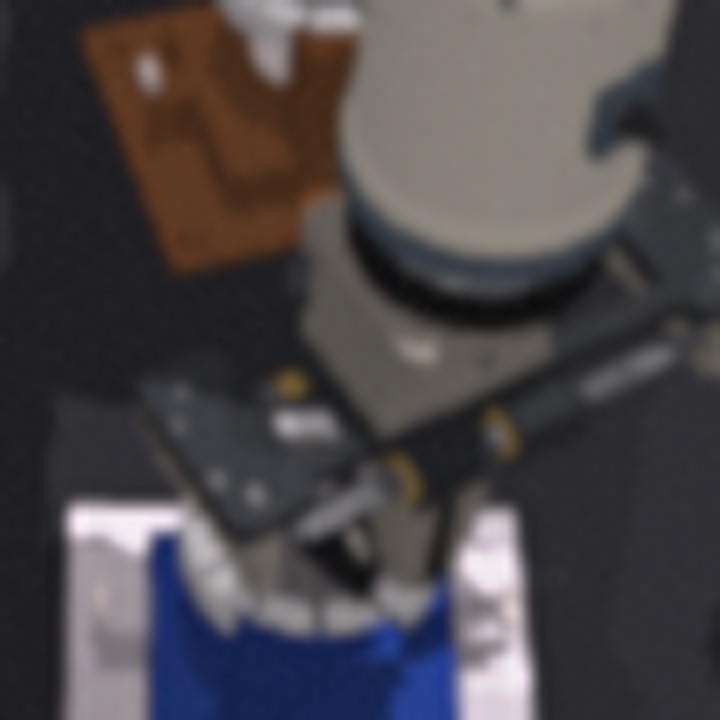

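Nothing but the dial appears to be touched. Moments about the axis put the lever at 25–30 mm. I'll raise the force in small steps and watch for the snap, staying below about 40 N.

```bash
python3 -m handwheel '[{"dp":[0.0012,-0.001,0],"roll":0},{"dp":[0,0,0],"roll":0}]'
python3 -m handwheel '[{"dp":[0.0012,-0.001,0],"roll":0},{"dp":[0,0,0],"roll":0}]'
python3 -m handwheel '[{"dp":[0.0012,-0.001,0],"roll":0},{"dp":[0,0,0],"roll":0}]'
python3 -m handwheel '[{"dp":[0.0012,-0.001,0],"roll":0},{"dp":[0,0,0],"roll":0}]'; python3 ov.py pics/o8.png 45
```

```text
t: 12.2
tool_pos: [0.6032, 0.1416, 0.1131]
tcp_rot: [1.493, -2.759, -0.014]
ft_force: [-15.4, 20.0, 6.5]
finger_gap: 0.0007
t: 12.4
tool_pos: [0.6038, 0.1412, 0.1131]
tcp_rot: [1.492, -2.759, -0.016]
ft_force: [-18.8, 23.8, 8.1]
finger_gap: 0.0009
t: 12.6
tool_pos: [0.6044, 0.1407, 0.113]
tcp_rot: [1.491, -2.758, -0.018]
ft_force: [-21.3, 26.2, 9.5]
finger_gap: 0.0004
t: 12.8
tool_pos: [0.605, 0.1403, 0.113]
tcp_rot: [1.491, -2.758, -0.019]
ft_force: [-22.3, 28.8, 10.3]
finger_gap: 0.0002
12.85 p [0.6051 0.1403 0.113 ] F [-23.2  28.5  10.2] M [ 5.208  4.009 -0.161] yaw -123.2
```

View pics/o8.png

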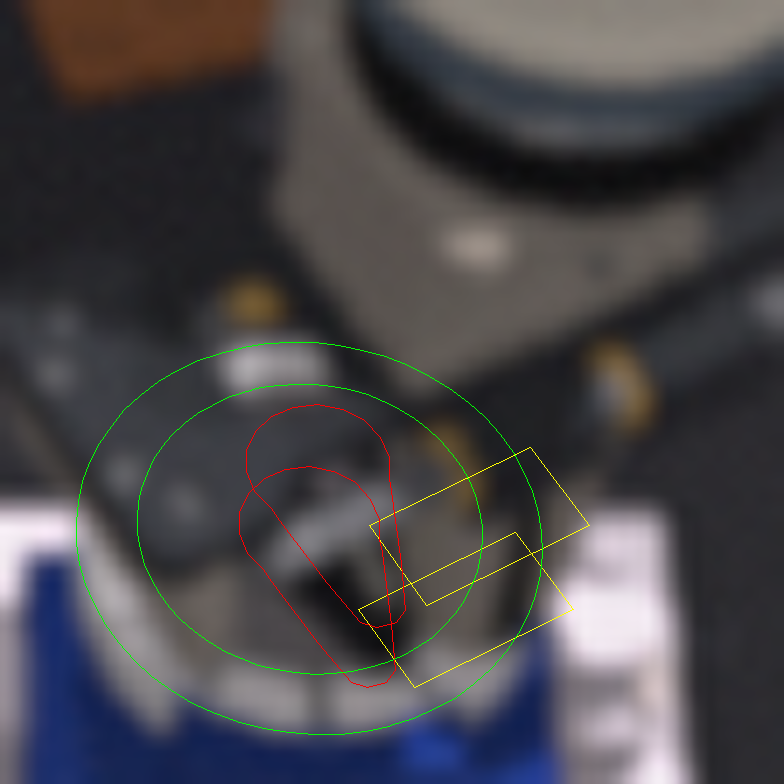

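```bash
python3 rect.py pics/r8
python3 - <<'E'
from rect import *
from h import *
a=cv2.imread('pics/r8.png')
b=cv2.imread('pics/r3.png')[:,380:]
c=a[:,380:]
def e(i): return cv2.resize(i[20:270,20:270],(390,390),interpolation=cv2.INTER_CUBIC)
f=lambda i: cv2.convertScaleAbs(i,alpha=1.7,beta=10)
cv2.imwrite('pics/r8b.png',np.hstack([f(e(b)),f(e(c))]))
E
```

```text
(no output)
```

View pics/r8b.png

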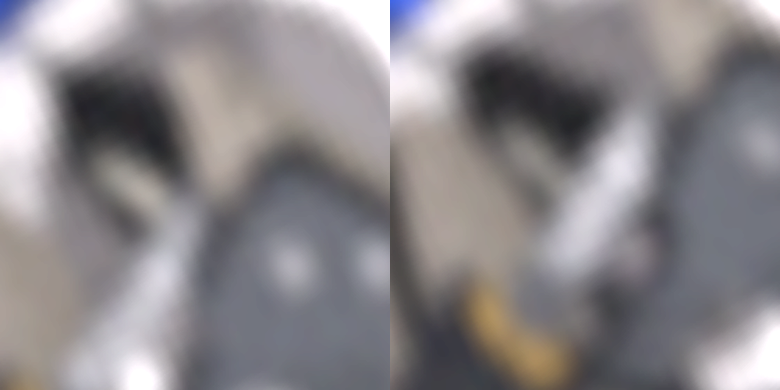

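The pointer is now turned about 10–12°, but at 37 N. As a test I'll back off, go 4 mm higher so that only the top of the knob is touched, and compare.

```bash
python3 -m handwheel '[{"dp":[-0.006,0.006,0],"roll":0},{"dp":[-0.006,0.006,0.002],"roll":0},{"dp":[0,0,0.002],"roll":0},{"dp":[0,0,0],"roll":0}]'
python3 -m handwheel '[{"dp":[0.0025,-0.0025,0],"roll":0},{"dp":[0.0015,-0.0015,0],"roll":0},{"dp":[0,0,0],"roll":0}]'
python3 -m handwheel '[{"dp":[0.0015,-0.0015,0],"roll":0},{"dp":[0,0,0],"roll":0}]'
python3 -m handwheel '[{"dp":[0.0015,-0.0015,0],"roll":0},{"dp":[0,0,0],"roll":0}]'
python3 -m handwheel '[{"dp":[0.0015,-0.0015,0],"roll":0},{"dp":[0,0,0],"roll":0}]'
```

```text
t: 13.3
tool_pos: [0.5998, 0.1464, 0.1182]
tcp_rot: [-1.497, 2.761, -0.001]
ft_force: [0.2, 1.1, 0.1]
finger_gap: 0.0006
t: 13.6
tool_pos: [0.6036, 0.142, 0.1175]
tcp_rot: [-1.496, 2.763, -0.0]
ft_force: [0.3, -1.1, -0.4]
finger_gap: 0.0004
t: 13.8
tool_pos: [0.6046, 0.141, 0.1174]
tcp_rot: [1.496, -2.762, -0.0]
ft_force: [-1.2, 0.2, 0.2]
finger_gap: 0.0006
t: 14.0
tool_pos: [0.6057, 0.1399, 0.1174]
tcp_rot: [1.496, -2.762, -0.001]
ft_force: [-2.4, 1.9, 0.5]
finger_gap: 0.0004
t: 14.2
tool_pos: [0.6071, 0.1387, 0.1174]
tcp_rot: [1.496, -2.762, -0.002]
ft_force: [-2.3, 4.8, 0.9]
finger_gap: 0.0006
```

At z = 0.1174 the force is only 5 N where it was 36 N lower down. So the lower pose was dragging on something besides the pointer, and this height is right. I'll continue.

```bash
python3 -m handwheel '[{"dp":[0.0014,-0.0014,0],"roll":-0.03},{"dp":[0,0,0],"roll":0}]'
python3 -m handwheel '[{"dp":[0.0014,-0.0014,0],"roll":-0.03},{"dp":[0,0,0],"roll":0}]'
python3 -m handwheel '[{"dp":[0.0014,-0.0014,0],"roll":-0.03},{"dp":[0,0,0],"roll":0}]';python3 ov.py pics/o9.png 45;python3 rect.py pics/r9
```

```text
t: 14.4
tool_pos: [0.6089, 0.1376, 0.1176]
tcp_rot: [-1.453, 2.785, 0.002]
ft_force: [-2.2, 6.3, 0.6]
finger_gap: 0.0004
t: 14.6
tool_pos: [0.6111, 0.1352, 0.1178]
tcp_rot: [-1.413, 2.805, -0.002]
ft_force: [0.6, -0.5, -0.1]
finger_gap: 0.0002
t: 14.8
tool_pos: [0.6122, 0.1339, 0.1177]
tcp_rot: [-1.369, 2.827, -0.0]
ft_force: [0.4, 2.1, 0.9]
finger_gap: 0.0007
14.85 p [0.6121 0.1339 0.1176] F [-0.1  1.6  0.6] M [ 0.402 -0.189  0.057] yaw -128.3
```

View pics/o9.png

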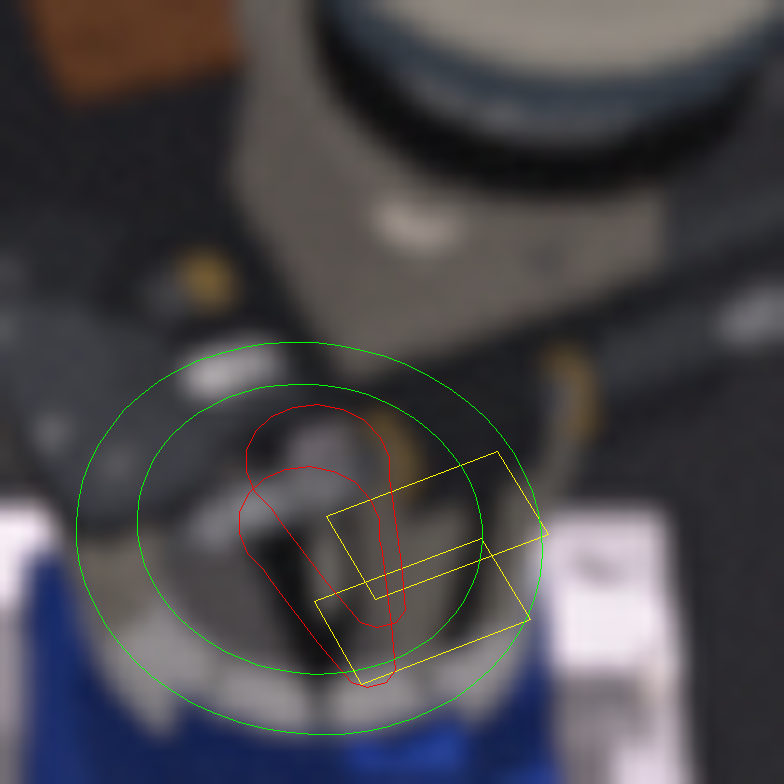

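It snapped to click 4: the pointer now lies at about 27° in the world frame, with its tip at crop (320,655). I'll continue round the arc at this height.

```bash
cat > arc2.py <<'E'
from h import *
import sys
A=np.array([.5943,.1032]); r=.037
s=status.observe(); p=np.array(s['tool_pos']); v=s['tcp_rot']; yaw=np.degrees(2*np.arctan2(v[1],v[0]))%180
d=p[:2]-A; print('now',p.round(4),'r',np.hypot(*d).round(4),'phi',np.degrees(np.arctan2(d[1],d[0])).round(1),'yaw',yaw.round(1))
prev=p[:2]
for f in map(float,sys.argv[1:]):
    t=np.radians(f); w=A+r*np.array([np.cos(t),np.sin(t)]); print(f,(w-prev).round(4)); prev=w
E
python3 arc2.py 56 52 48 44 40 36 32 28 24 20 16 12 8 4 0
```

```text
now [0.6121 0.1339 0.1177] r 0.0355 phi 59.9 yaw 51.8
56.0 [0.0029 0.    ]
52.0 [ 0.0021 -0.0015]
48.0 [ 0.002  -0.0017]
44.0 [ 0.0019 -0.0018]
40.0 [ 0.0017 -0.0019]
36.0 [ 0.0016 -0.002 ]
32.0 [ 0.0014 -0.0021]
28.0 [ 0.0013 -0.0022]
24.0 [ 0.0011 -0.0023]
20.0 [ 0.001  -0.0024]
16.0 [ 0.0008 -0.0025]
12.0 [ 0.0006 -0.0025]
8.0 [ 0.0004 -0.0025]
4.0 [ 0.0003 -0.0026]
0.0 [ 0.0001 -0.0026]
```

```bash
python3 -m handwheel '[{"dp":[0.0029,0.0,0],"roll":-0.08},{"dp":[0.0021,-0.0015,0],"roll":-0.08},{"dp":[0,0,0],"roll":0}]'
python3 -m handwheel '[{"dp":[0.002,-0.0017,0],"roll":-0.08},{"dp":[0,0,0],"roll":0}]'
python3 -m handwheel '[{"dp":[0.0019,-0.0018,0],"roll":-0.08},{"dp":[0,0,0],"roll":0}]'
python3 -m handwheel '[{"dp":[0.0017,-0.0019,0],"roll":-0.08},{"dp":[0,0,0],"roll":0}]'
python3 ov.py pics/o10.png -3; python3 arc2.py
```

```text
t: 15.2
tool_pos: [0.6159, 0.1333, 0.1174]
tcp_rot: [1.136, -2.928, -0.003]
ft_force: [-3.4, 7.2, 1.4]
finger_gap: 0.0004
t: 15.4
tool_pos: [0.6174, 0.1326, 0.1174]
tcp_rot: [1.017, -2.97, -0.006]
ft_force: [-5.7, 10.8, 2.5]
finger_gap: 0.0006
t: 15.6
tool_pos: [0.6191, 0.1317, 0.1176]
tcp_rot: [0.897, -3.009, -0.008]
ft_force: [-6.5, 15.2, 4.7]
finger_gap: 0.0006
t: 15.8
tool_pos: [0.6207, 0.1308, 0.1178]
tcp_rot: [0.776, -3.043, -0.01]
ft_force: [-8.2, 19.5, 5.2]
finger_gap: 0.0004
15.85 p [0.6207 0.1308 0.1178] F [-7.8 18.5  5.3] M [ 3.586  1.258 -0.095] yaw -151.3
now [0.6207 0.1308 0.1178] r 0.0382 phi 46.2 yaw 28.7
```

View pics/o10.png

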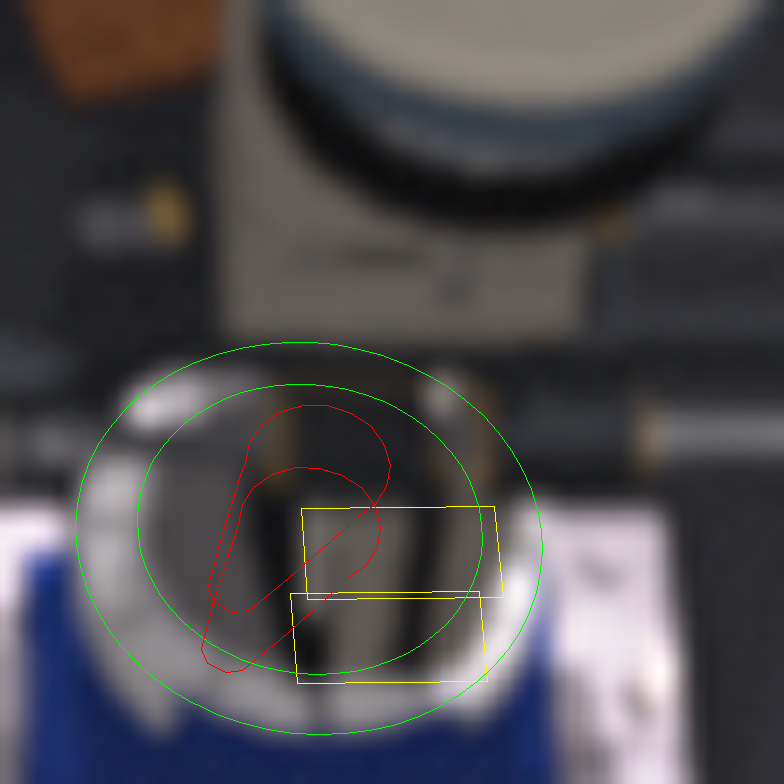

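The force has built up again, so I'll measure where the pointer actually is.

```bash
python3 rect.py pics/r10
python3 - <<'E'
import cv2,numpy as np
f=lambda n: cv2.convertScaleAbs(cv2.imread(n)[:,380:],alpha=1.6,beta=10)
cv2.imwrite('pics/r10b.png',np.hstack([f('pics/r9.png'),f('pics/r10.png')]))
E
```

```text
(no output)
```

View pics/r10b.png

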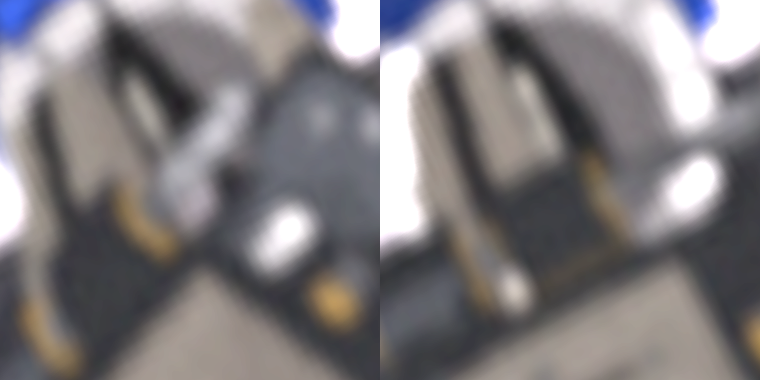

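```bash
python3 -m handwheel '[{"dp":[-0.001,0.003,0],"roll":0},{"dp":[0,0,0],"roll":0}]'
python3 -m handwheel '[{"dp":[-0.001,0.003,0],"roll":0},{"dp":[0,0,0],"roll":0}]';python3 rect.py pics/r11
python3 -m handwheel '[{"dp":[-0.001,0.003,0],"roll":0},{"dp":[-0.001,0.003,0],"roll":0},{"dp":[0,0,0],"roll":0}]';python3 rect.py pics/r12
python3 - <<'E'
import cv2,numpy as np
f=lambda n: cv2.convertScaleAbs(cv2.imread(n)[:,380:],alpha=1.6,beta=10)
cv2.imwrite('pics/r12b.png',np.hstack([f('pics/r11.png'),f('pics/r12.png')]))
E
```

```text
t: 16.1
tool_pos: [0.6202, 0.1319, 0.1177]
tcp_rot: [0.782, -3.041, -0.004]
ft_force: [-5.5, 10.7, 4.6]
finger_gap: 0.0002
t: 16.3
tool_pos: [0.6198, 0.1335, 0.1177]
tcp_rot: [0.783, -3.042, -0.001]
ft_force: [-3.1, 4.4, 4.2]
finger_gap: 0.0002
t: 16.65
tool_pos: [0.6185, 0.139, 0.1174]
tcp_rot: [-0.783, 3.042, -0.001]
ft_force: [0.7, -0.9, -0.2]
finger_gap: 0.0004
```

View pics/r12b.png

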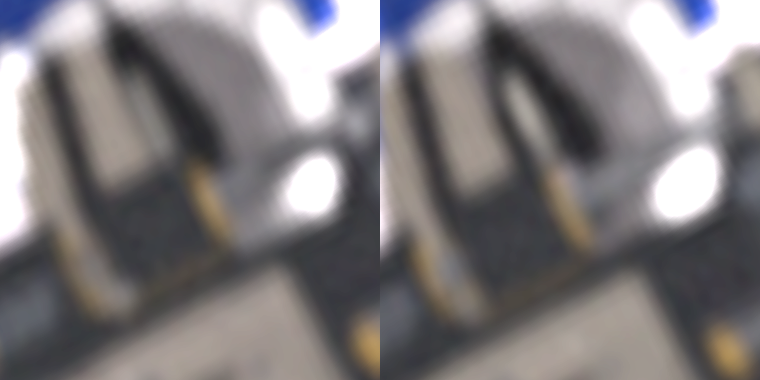

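The pointer is back in click 4 at about 27°. The push that worked used only the inner edge, with the tool yaw leading the pointer direction. I'll set that up again.

```bash
python3 -m handwheel '[{"dp":[-0.003,0.004,0],"roll":0.1},{"dp":[-0.004,-0.001,0],"roll":0.1},{"dp":[0,-0.002,0],"roll":0.1},{"dp":[0,-0.001,0],"roll":0.1},{"dp":[0,0,0],"roll":0}]'
python3 -m handwheel '[{"dp":[0.0008,-0.0018,0],"roll":0},{"dp":[0,0,0],"roll":0}]'
python3 -m handwheel '[{"dp":[0.0008,-0.0018,0],"roll":0},{"dp":[0,0,0],"roll":0}]'
python3 -m handwheel '[{"dp":[0.0008,-0.0018,0],"roll":0},{"dp":[0,0,0],"roll":0}]'
python3 -m handwheel '[{"dp":[0.0008,-0.0018,0],"roll":0},{"dp":[0,0,0],"roll":0}]'
python3 ov.py pics/o13.png 27; python3 arc2.py
```

```text
t: 17.2
tool_pos: [0.6115, 0.1387, 0.1175]
tcp_rot: [-1.373, 2.826, -0.0]
ft_force: [-0.4, 0.2, -0.2]
finger_gap: 0.0
t: 17.4
tool_pos: [0.6123, 0.137, 0.1176]
tcp_rot: [-1.368, 2.828, -0.0]
ft_force: [0.3, 0.3, -0.0]
finger_gap: 0.0004
t: 17.6
tool_pos: [0.6131, 0.1352, 0.1176]
tcp_rot: [-1.37, 2.827, -0.0]
ft_force: [0.2, 0.3, 0.6]
finger_gap: 0.0004
t: 17.8
tool_pos: [0.6137, 0.1339, 0.1175]
tcp_rot: [1.37, -2.827, -0.001]
ft_force: [-0.5, 2.4, 0.2]
finger_gap: 0.0003
t: 18.0
tool_pos: [0.6141, 0.1329, 0.1175]
tcp_rot: [1.37, -2.827, -0.003]
ft_force: [-2.9, 6.4, -0.9]
finger_gap: 0.0005
18.05 p [0.6141 0.1329 0.1175] F [-2.8  7.2 -0.7] M [1.437 0.358 0.012] yaw -128.3
now [0.6141 0.1329 0.1175] r 0.0357 phi 56.4 yaw 51.7
```

View pics/o13.png

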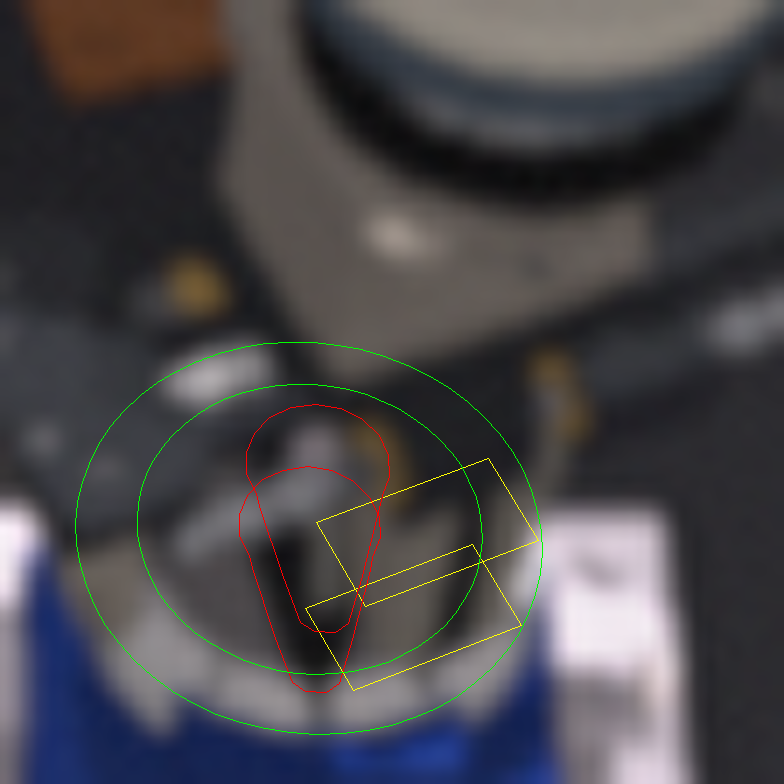

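```bash
python3 -m handwheel '[{"dp":[0.0006,-0.0017,0],"roll":0},{"dp":[0,0,0],"roll":0}]'
python3 -m handwheel '[{"dp":[0.0006,-0.0017,0],"roll":0},{"dp":[0,0,0],"roll":0}]'
python3 -m handwheel '[{"dp":[0.0006,-0.0017,0],"roll":0},{"dp":[0,0,0],"roll":0}]'
python3 -m handwheel '[{"dp":[0.0006,-0.0017,0],"roll":0},{"dp":[0,0,0],"roll":0}]'
python3 ov.py pics/o14.png 20; python3 arc2.py; python3 rect.py pics/r14
```

```text
t: 18.25
tool_pos: [0.6144, 0.1322, 0.1175]
tcp_rot: [-1.37, 2.827, 0.006]
ft_force: [-4.0, 10.9, 0.3]
finger_gap: 0.0003
t: 18.45
tool_pos: [0.6147, 0.1315, 0.1174]
tcp_rot: [-1.369, 2.827, 0.008]
ft_force: [-5.3, 16.3, 0.1]
finger_gap: 0.0007
t: 18.65
tool_pos: [0.6151, 0.1307, 0.1175]
tcp_rot: [-1.369, 2.827, 0.01]
ft_force: [-5.5, 20.0, 0.0]
finger_gap: 0.0005
t: 18.85
tool_pos: [0.6155, 0.13, 0.1174]
tcp_rot: [-1.368, 2.827, 0.012]
ft_force: [-6.6, 23.9, 1.2]
finger_gap: 0.0004
18.9 p [0.6154 0.13   0.1174] F [-6.5 24.9  0.2] M [4.576 1.089 0.01 ] yaw -128.3
now [0.6154 0.13   0.1174] r 0.0341 phi 51.7 yaw 51.7
```

View pics/o14.png

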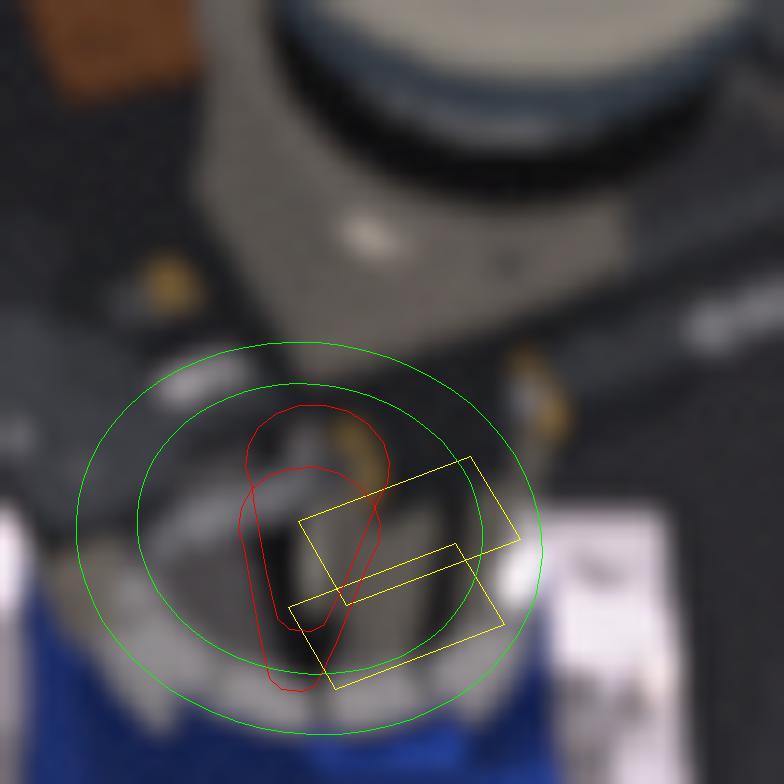

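Run:
```python
from h import *
a=imaging.camera('scene'); s=status.observe(); print(s['t'],s['tool_pos'],s['ft_force'],s['joint_velocities'])
im=cv2.convertScaleAbs(crop(a,290,220,22,20,18),alpha=1.6,beta=5); cv2.imwrite('pics/z15.png',im)
```

```text
19.0 [0.61544737 0.12993751 0.11745175] [-6.88377543 23.75436914 -0.0476088 ] [ 7.14625495e-04 -1.08293917e-04 -3.27558663e-04 -4.13824516e-05
  6.95429895e-04  1.14916745e-04]
```

View pics/z15.png

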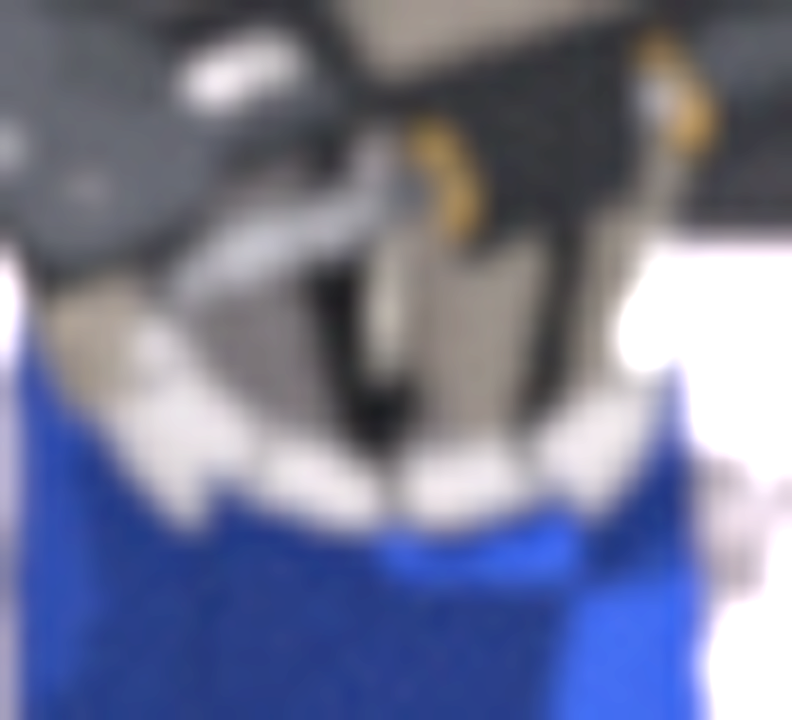

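Run:
```python
from h import *
a=imaging.camera('scene')
for th in (33,27,22,17,12,7,-3):
    t=np.radians(th); A=np.array([.5943,.1032])
    f=lambda r,z:(((proj(a,(A[0]+r*np.cos(t),A[1]+r*np.sin(t),z))+.5)-(268,200))*18).round(0)
    print(th,'tip',f(.038,.1225),'line in',f(.014,.1225),'line out',f(.032,.1225))
print((((proj(a,(.5943,.1032,.1225))+.5)-(268,200))*18))
```

```text
33 tip [427. 398.] line in [404. 261.] line out [421. 363.]
27 tip [400. 399.] line in [394. 261.] line out [398. 364.]
22 tip [377. 398.] line in [386. 261.] line out [379. 363.]
17 tip [355. 395.] line in [378. 260.] line out [360. 361.]
12 tip [332. 390.] line in [370. 258.] line out [342. 357.]
7 tip [311. 384.] line in [362. 256.] line out [324. 352.]
-3 tip [270. 367.] line in [347. 250.] line out [289. 338.]
[390.70897068 183.20665546]
```

The force still reaches 25 N with the finger pushed along the jaw direction, and the dial has turned only about 5°. I'll change tactic: open the jaws a little and push with the edge of one finger sideways, which is the stiff, untapered direction, keeping the other finger well outside the dial.

```bash
python3 -m handwheel '[{"dp":[-0.002,0.01,0],"roll":0},{"dp":[0,0.004,0.01],"roll":0},{"dp":[0,0,0.02],"roll":-0.14},{"dp":[0.005,0,0],"roll":-0.14},{"dp":[0.005,0,0],"roll":-0.14}]' 0.04 30
python3 -m handwheel '[{"dp":[0.005,0.001,0],"roll":-0.14},{"dp":[0.005,0.001,0],"roll":-0.14},{"dp":[0,0,0],"roll":-0.14},{"dp":[0,0,0],"roll":-0.14},{"dp":[0,0,0],"roll":-0.14}]'
python3 -m handwheel '[{"dp":[0,0,0],"roll":-0.14},{"dp":[0,0,0],"roll":-0.14},{"dp":[0,0,0],"roll":-0.14},{"dp":[0,0,0],"roll":-0.14},{"dp":[0,0,0],"roll":-0.14}]'
python3 - <<'E'
from h import *
a=imaging.camera('scene');b=imaging.camera('top'); s=status.observe(); print(s['t'],s['tool_pos'],s['tcp_rot'],s['ft_force'],s['joint_pos'])
im=np.hstack([crop(a,295,200,35,45,6),crop(b,217,190,28,45,6)]); cv2.imwrite('pics/z16.png',cv2.convertScaleAbs(im,alpha=1.3))
E
```

```text
t: 19.55
tool_pos: [0.6262, 0.1386, 0.1493]
tcp_rot: [-0.742, 3.05, -0.001]
ft_force: [-0.2, -0.7, 0.6]
finger_gap: 0.0382
t: 20.05
tool_pos: [0.6356, 0.1404, 0.1484]
tcp_rot: [0.349, 3.121, -0.001]
ft_force: [0.4, 0.4, -0.3]
finger_gap: 0.0402
t: 20.55
tool_pos: [0.6356, 0.1404, 0.1485]
tcp_rot: [1.398, 2.812, -0.0]
ft_force: [0.7, -0.4, -1.0]
finger_gap: 0.0401
20.65 [0.635614   0.14047067 0.14841971] [1.39282573e+00 2.81454045e+00 1.93521037e-04] [ 0.13210334  0.56434455 -0.12981582] [ 2.15586063e-01  4.56570013e-01  1.63351833e+00 -8.06787922e-04
  1.05043292e+00 -4.35742492e-01]
```

View pics/z16.png

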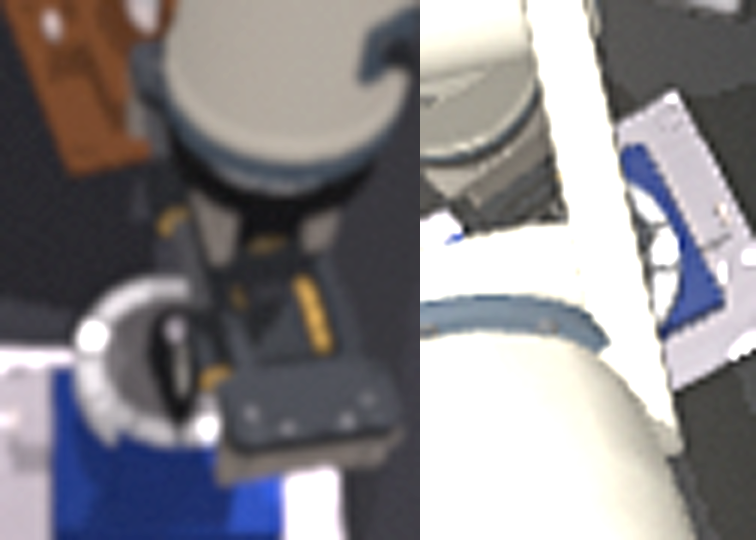

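```bash
python3 -m handwheel '[{"dp":[-0.001,0.009,0],"roll":-0.1},{"dp":[0,0,-0.012],"roll":-0.08},{"dp":[0,0,-0.012],"roll":0},{"dp":[0,0,-0.011],"roll":0},{"dp":[0,0,0],"roll":0}]'
python3 -m handwheel '[{"dp":[0.001,-0.002,0],"roll":0},{"dp":[0.001,-0.002,0],"roll":0},{"dp":[0,0,0],"roll":0}]'
python3 -m handwheel '[{"dp":[0.001,-0.002,0],"roll":0},{"dp":[0,0,0],"roll":0}]'
python3 -m handwheel '[{"dp":[0.001,-0.002,0],"roll":0},{"dp":[0,0,0],"roll":0}]'
python3 - <<'E'
from h import *
a=imaging.camera('scene'); s=status.observe(); print(s['t'],s['tool_pos'],s['tcp_rot'],s['ft_force'])
cv2.imwrite('pics/z17.png',cv2.convertScaleAbs(crop(a,295,212,28,28,18),alpha=1.4))
E
```

```text
t: 21.15
tool_pos: [0.6328, 0.1495, 0.1106]
tcp_rot: [-1.633, -2.682, 0.004]
ft_force: [0.9, 0.2, -0.2]
finger_gap: 0.0403
t: 21.45
tool_pos: [0.6365, 0.1457, 0.1131]
tcp_rot: [1.637, 2.681, 0.001]
ft_force: [-0.3, 0.7, -0.1]
finger_gap: 0.0399
t: 21.65
tool_pos: [0.6373, 0.1438, 0.1129]
tcp_rot: [1.638, 2.681, 0.0]
ft_force: [0.0, 0.8, 0.2]
finger_gap: 0.0398
t: 21.85
tool_pos: [0.6379, 0.1423, 0.1127]
tcp_rot: [-1.638, -2.68, -0.001]
ft_force: [-0.8, 1.9, 1.2]
finger_gap: 0.04
21.9 [0.63787256 0.14231943 0.11264963] [-1.63783616e+00 -2.68029708e+00 -5.52268258e-04] [-1.47143902  3.59356669  0.9981101 ]
```

View pics/z17.png

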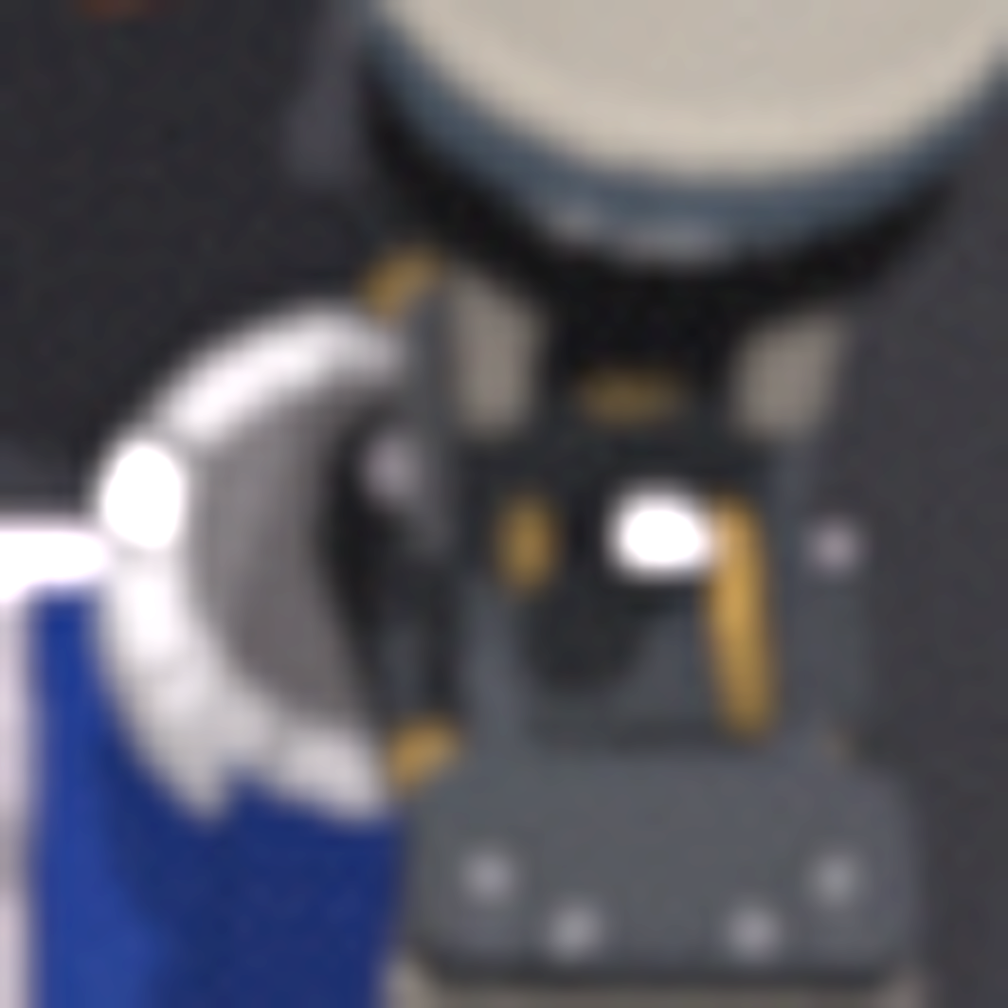

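```bash
python3 -m handwheel '[{"dp":[0.0014,-0.0016,0],"roll":-0.035},{"dp":[0,0,0],"roll":0}]'
python3 -m handwheel '[{"dp":[0.0013,-0.0017,0],"roll":-0.035},{"dp":[0,0,0],"roll":0}]'
python3 -m handwheel '[{"dp":[0.0013,-0.0017,0],"roll":-0.035},{"dp":[0,0,0],"roll":0}]'
python3 -m handwheel '[{"dp":[0.0012,-0.0018,0],"roll":-0.035},{"dp":[0,0,0],"roll":0}]'
python3 - <<'E'
from h import *
a=imaging.camera('scene'); s=status.observe(); print(s['t'],s['tool_pos'],s['tcp_rot'],s['ft_force'],s['ft_torque'])
cv2.imwrite('pics/z18.png',cv2.convertScaleAbs(crop(a,290,215,22,22,18),alpha=1.4))
E
```

```text
t: 22.1
tool_pos: [0.639, 0.1411, 0.1126]
tcp_rot: [-1.685, -2.65, -0.001]
ft_force: [-2.6, 4.9, 2.4]
finger_gap: 0.0402
t: 22.3
tool_pos: [0.6399, 0.1399, 0.1126]
tcp_rot: [-1.731, -2.619, -0.001]
ft_force: [-3.6, 6.4, 3.1]
finger_gap: 0.0397
t: 22.5
tool_pos: [0.6408, 0.1386, 0.1126]
tcp_rot: [-1.777, -2.587, -0.001]
ft_force: [-4.4, 9.6, 2.3]
finger_gap: 0.0398
t: 22.7
tool_pos: [0.6418, 0.1374, 0.1125]
tcp_rot: [-1.821, -2.555, -0.002]
ft_force: [-5.6, 10.3, 3.9]
finger_gap: 0.0404
22.75 [0.64172128 0.13743118 0.11253908] [-1.82027753e+00 -2.55546694e+00 -1.54914181e-03] [-5.94934522 11.38297714  2.60682431] [ 1.94228844  1.1043835  -0.38730111]
```

View pics/z18.png

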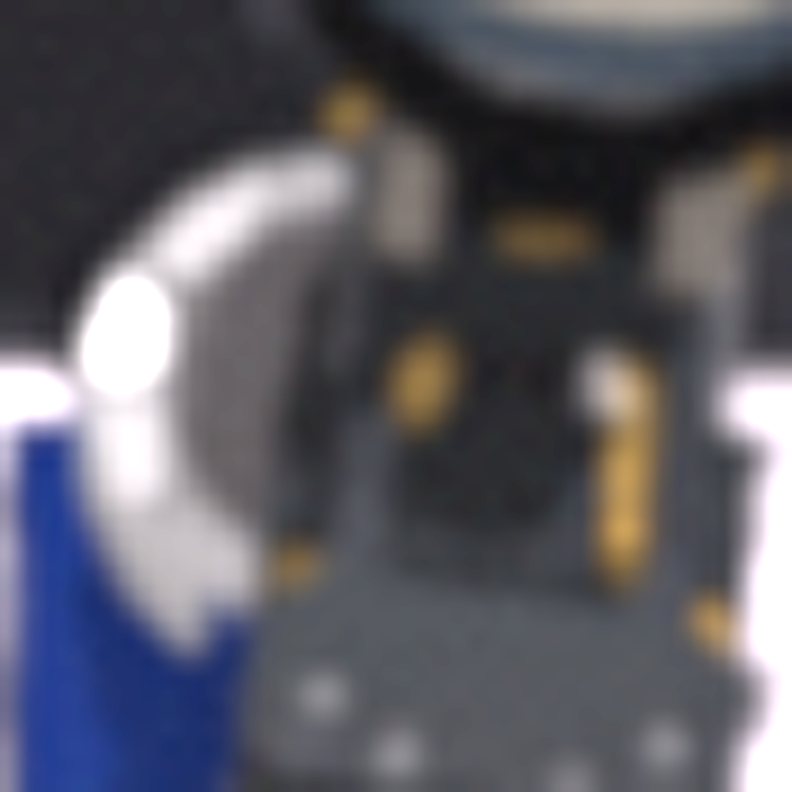

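```bash
python3 -m handwheel '[{"dp":[0.0012,-0.0018,0],"roll":-0.035},{"dp":[0,0,0],"roll":0}]'
python3 -m handwheel '[{"dp":[0.0011,-0.0018,0],"roll":-0.035},{"dp":[0,0,0],"roll":0}]'
python3 -m handwheel '[{"dp":[0.0011,-0.0018,0],"roll":-0.035},{"dp":[0,0,0],"roll":0}]'
python3 -m handwheel '[{"dp":[0.001,-0.0019,0],"roll":-0.035},{"dp":[0,0,0],"roll":0}]'
python3 - <<'E'
from h import *
a=imaging.camera('scene'); s=status.observe(); print(s['t'],s['tool_pos'],s['tcp_rot'],s['ft_force'],s['ft_torque'])
cv2.imwrite('pics/z19.png',cv2.convertScaleAbs(crop(a,290,215,22,22,18),alpha=1.4))
E
```

```text
t: 22.95
tool_pos: [0.6426, 0.1362, 0.1125]
tcp_rot: [-1.866, -2.521, -0.002]
ft_force: [-6.9, 13.9, 4.2]
finger_gap: 0.04
t: 23.15
tool_pos: [0.6435, 0.1349, 0.1125]
tcp_rot: [-1.909, -2.487, -0.002]
ft_force: [-7.6, 16.0, 4.5]
finger_gap: 0.0399
t: 23.35
tool_pos: [0.6443, 0.1336, 0.1125]
tcp_rot: [-1.952, -2.453, -0.003]
ft_force: [-8.9, 18.9, 4.2]
finger_gap: 0.0396
t: 23.55
tool_pos: [0.6452, 0.1323, 0.1125]
tcp_rot: [-1.994, -2.418, -0.003]
ft_force: [-10.8, 20.3, 4.1]
finger_gap: 0.0399
23.6 [0.64522164 0.13225381 0.11249341] [-1.99342992 -2.4186642  -0.00326106] [-10.19311265  20.79666756   5.0979405 ] [ 3.7258097   1.74153421 -0.59733965]
```

View pics/z19.png

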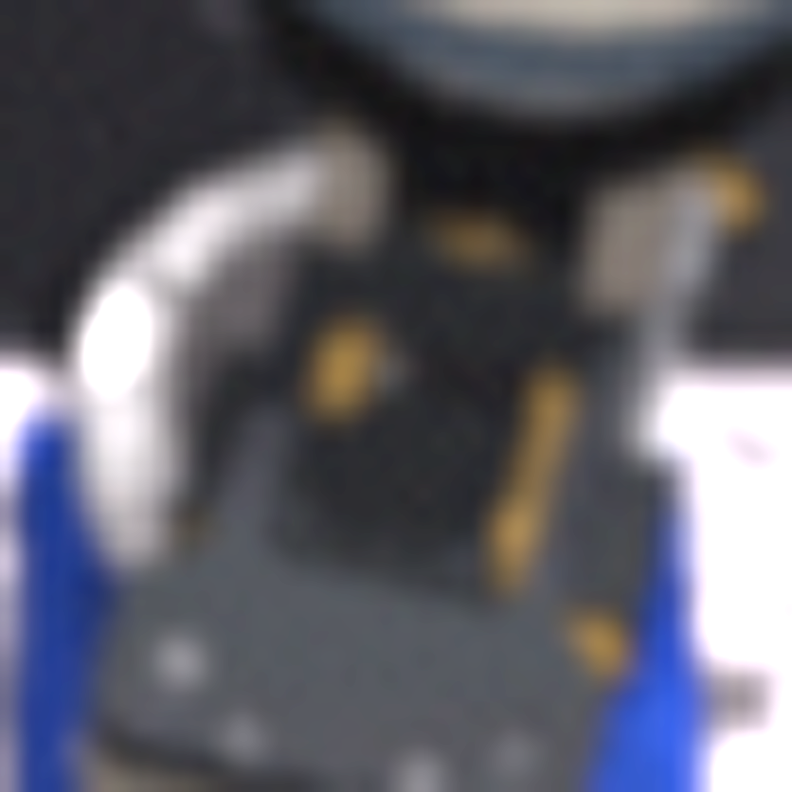

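The response is a steady spring (about 23 N at 12°), so I'll keep going to half-way.

```bash
python3 -m handwheel '[{"dp":[0.001,-0.0019,0],"roll":-0.035},{"dp":[0,0,0],"roll":0}]'
python3 -m handwheel '[{"dp":[0.001,-0.0019,0],"roll":-0.035},{"dp":[0,0,0],"roll":0}]'
python3 -m handwheel '[{"dp":[0.0009,-0.0019,0],"roll":-0.035},{"dp":[0,0,0],"roll":0}]'
python3 -m handwheel '[{"dp":[0.0009,-0.0019,0],"roll":-0.035},{"dp":[0,0,0],"roll":0}]'
```

```text
t: 23.8
tool_pos: [0.646, 0.1309, 0.1125]
tcp_rot: [-2.036, -2.382, -0.004]
ft_force: [-9.3, 21.8, 4.9]
finger_gap: 0.0399
t: 24.0
tool_pos: [0.6468, 0.1295, 0.1124]
tcp_rot: [-2.077, -2.345, -0.004]
ft_force: [-11.5, 24.4, 4.5]
finger_gap: 0.0402
t: 24.2
tool_pos: [0.6475, 0.1281, 0.1123]
tcp_rot: [-2.118, -2.307, -0.004]
ft_force: [-11.9, 27.6, 3.7]
finger_gap: 0.0402
t: 24.4
tool_pos: [0.6483, 0.1267, 0.1123]
tcp_rot: [-2.157, -2.269, -0.004]
ft_force: [-11.3, 28.6, 4.2]
finger_gap: 0.0399
```

Run:
```python
from h import *
a=imaging.camera('scene'); b=imaging.camera('top');s=status.observe(); print(s['t'],s['tool_pos'],s['ft_force'],s['ft_torque'])
im=np.hstack([crop(a,292,212,28,28,14)[:, :],crop(b,217,190,28,28,14)])
cv2.imwrite('pics/z20.png',cv2.resize(cv2.convertScaleAbs(im,alpha=1.6,beta=10),None,fx=.5,fy=.5,interpolation=cv2.INTER_AREA)); cv2.imwrite('pics/z20a.png',cv2.convertScaleAbs(crop(a,292,212,28,28,14),alpha=2,beta=10))
```

```text
24.5 [0.64827175 0.12666177 0.11231745] [-11.40063773  28.61793057   3.73621956] [ 5.22331748  2.18556925 -0.75811272]
```

View pics/z20.png

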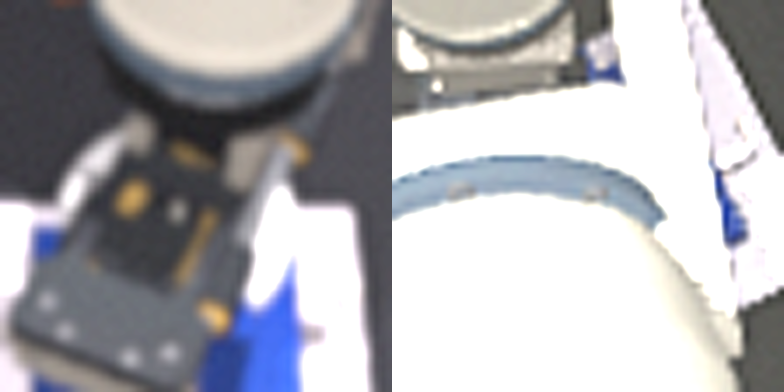

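View pics/z20a.png

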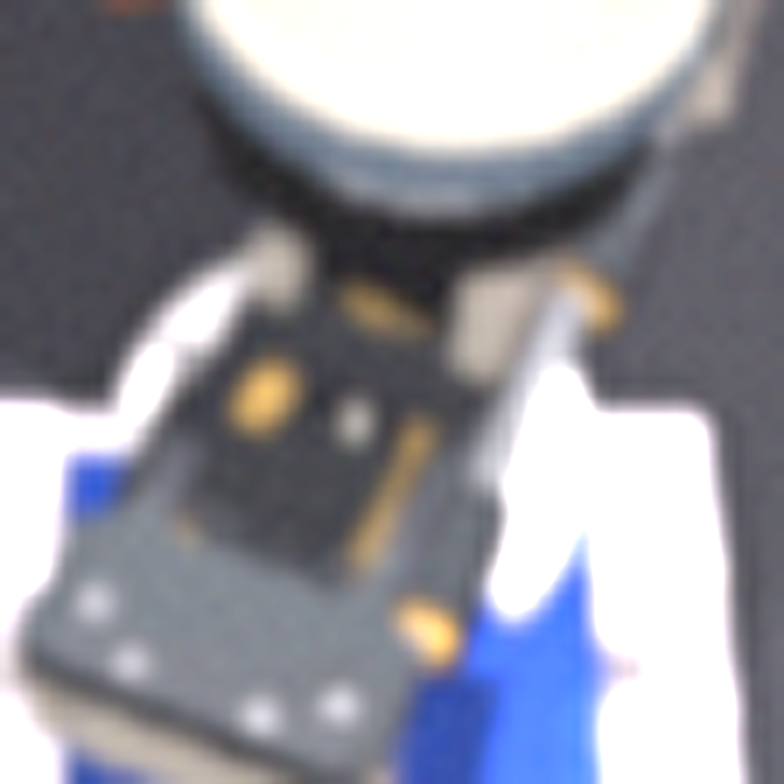

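```bash
python3 -m handwheel '[{"dp":[0.0008,-0.0019,0],"roll":-0.035},{"dp":[0,0,0],"roll":0}]'
python3 -m handwheel '[{"dp":[0.0008,-0.0019,0],"roll":-0.035},{"dp":[0,0,0],"roll":0}]'
```

```text
t: 24.7
tool_pos: [0.649, 0.1252, 0.1123]
tcp_rot: [-2.196, -2.231, -0.005]
ft_force: [-11.1, 31.1, 4.3]
finger_gap: 0.0404
t: 24.9
tool_pos: [0.6523, 0.1185, 0.1125]
tcp_rot: [-2.238, -2.203, -0.001]
ft_force: [-0.2, -1.3, 0.8]
finger_gap: 0.04
```

It snapped, and the force dropped to 0. I'll lift clear briefly to verify the click count.

```bash
python3 -m handwheel '[{"dp":[-0.001,0.01,0.0],"roll":0},{"dp":[0,0.01,0.02],"roll":0},{"dp":[0,0.04,0.03],"roll":0},{"dp":[0,0.04,0.0],"roll":0},{"dp":[0,0.02,0],"roll":0}]'
python3 - <<'E'
from h import *
from rect import rect
a=imaging.camera('scene'); s=status.observe(); print(s['t'],s['tool_pos'],s['ft_force'])
cv2.imwrite('pics/r21.png',np.hstack([cv2.imread('pics/ref_rect.png'),rect(a)]))
E
```

```text
t: 25.4
tool_pos: [0.6526, 0.2395, 0.1638]
tcp_rot: [2.237, 2.204, 0.004]
ft_force: [-0.4, -0.1, -0.3]
finger_gap: 0.0401
25.45 [0.65199827 0.24119154 0.16289792] [-0.4764636   0.91262989  0.83297879]
```

View pics/r21.png

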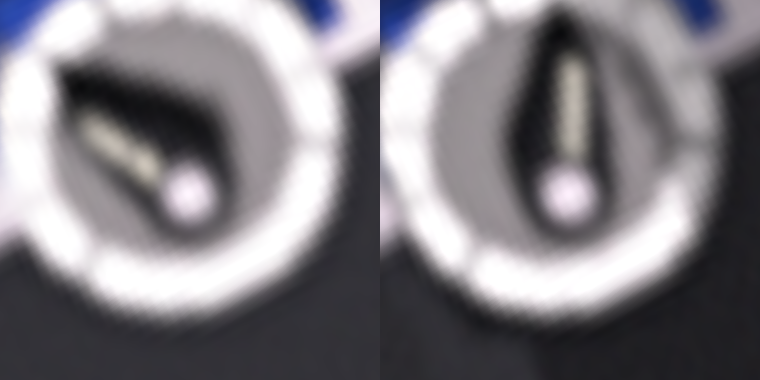

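Rectified view: the white line now runs straight ahead (about −2° to −3°), which is click 5. Two clicks are done. I'll repeat the same sideways push for the next one.

```bash
python3 -m handwheel '[{"dp":[0,-0.04,0],"roll":0},{"dp":[0,-0.04,0],"roll":0},{"dp":[0,-0.036,-0.01],"roll":-0.03},{"dp":[0,0,-0.02],"roll":0},{"dp":[0,0,-0.02],"roll":0}]'
python3 -m handwheel '[{"dp":[0,0,0],"roll":0},{"dp":[0,-0.002,0],"roll":0},{"dp":[0,0,0],"roll":0}]'
```

```text
t: 25.95
tool_pos: [0.6519, 0.1183, 0.1118]
tcp_rot: [2.274, 2.167, -0.001]
ft_force: [-0.6, 0.3, -0.2]
finger_gap: 0.04
t: 26.25
tool_pos: [0.6525, 0.1184, 0.1134]
tcp_rot: [2.271, 2.17, 0.001]
ft_force: [0.5, 0.2, 1.7]
finger_gap: 0.0403
```

```bash
python3 -m handwheel '[{"dp":[0,-0.002,0],"roll":0},{"dp":[0.0006,-0.003,0],"roll":-0.052},{"dp":[0.0005,-0.003,0],"roll":-0.052},{"dp":[0,0,0],"roll":0}]'
python3 -m handwheel '[{"dp":[0.0003,-0.003,0],"roll":-0.052},{"dp":[0.0002,-0.003,0],"roll":-0.052},{"dp":[0,0,0],"roll":0}]'
python3 -m handwheel '[{"dp":[0,-0.003,0],"roll":-0.052},{"dp":[-0.0001,-0.003,0],"roll":-0.052},{"dp":[0,0,0],"roll":0}]'
```

```text
t: 26.65
tool_pos: [0.6533, 0.1114, 0.1135]
tcp_rot: [-2.383, -2.046, -0.003]
ft_force: [-0.0, 5.0, 0.6]
finger_gap: 0.0399
t: 26.95
tool_pos: [0.6538, 0.1071, 0.1135]
tcp_rot: [-2.485, -1.918, -0.005]
ft_force: [-1.9, 11.5, 1.0]
finger_gap: 0.0401
t: 27.25
tool_pos: [0.6541, 0.1027, 0.1136]
tcp_rot: [-2.58, -1.785, -0.008]
ft_force: [-0.4, 17.6, -1.1]
finger_gap: 0.04
```

```bash
python3 -m handwheel '[{"dp":[-0.0002,-0.002,0],"roll":-0.035},{"dp":[0,0,0],"roll":0}]'
python3 -m handwheel '[{"dp":[-0.0002,-0.002,0],"roll":-0.035},{"dp":[0,0,0],"roll":0}]'
python3 -m handwheel '[{"dp":[-0.0003,-0.002,0],"roll":-0.035},{"dp":[0,0,0],"roll":0}]'
python3 -m handwheel '[{"dp":[-0.0003,-0.002,0],"roll":-0.035},{"dp":[0,0,0],"roll":0}]'
```

```text
t: 27.45
tool_pos: [0.6541, 0.1012, 0.1136]
tcp_rot: [-2.61, -1.74, -0.009]
ft_force: [0.9, 19.6, -1.1]
finger_gap: 0.0403
t: 27.65
tool_pos: [0.6541, 0.0997, 0.1137]
tcp_rot: [-2.64, -1.693, -0.01]
ft_force: [0.4, 22.2, -1.6]
finger_gap: 0.0398
t: 27.85
tool_pos: [0.654, 0.0982, 0.1138]
tcp_rot: [-2.669, -1.646, -0.012]
ft_force: [0.8, 24.7, -2.1]
finger_gap: 0.0398
t: 28.05
tool_pos: [0.6539, 0.0967, 0.1138]
tcp_rot: [-2.697, -1.599, -0.013]
ft_force: [2.3, 26.2, -3.3]
finger_gap: 0.0402
```

```bash
python3 -m handwheel '[{"dp":[-0.0004,-0.002,0],"roll":-0.035},{"dp":[0,0,0],"roll":0}]'
python3 -m handwheel '[{"dp":[-0.0004,-0.0019,0],"roll":-0.035},{"dp":[0,0,0],"roll":0}]'
python3 - <<'E'
from h import *
from rect import rect
a=imaging.camera('scene'); s=status.observe(); print(s['t'],s['tool_pos'],s['ft_force'],s['ft_torque'])
cv2.imwrite('pics/r22.png',np.hstack([rect(a),crop(a,292,212,28,28,7)[:380]]))
E
```

```text
t: 28.25
tool_pos: [0.6538, 0.0952, 0.1139]
tcp_rot: [-2.724, -1.551, -0.014]
ft_force: [2.9, 28.7, -3.1]
finger_gap: 0.0403
t: 28.45
tool_pos: [0.6536, 0.0938, 0.1139]
tcp_rot: [-2.751, -1.503, -0.015]
ft_force: [2.8, 30.9, -3.6]
finger_gap: 0.0402
28.5 [0.65359053 0.09380177 0.11391137] [ 2.61604415 31.05111264 -3.97626591] [ 5.64271108 -0.72681365 -0.71792475]
```

View pics/r22.png

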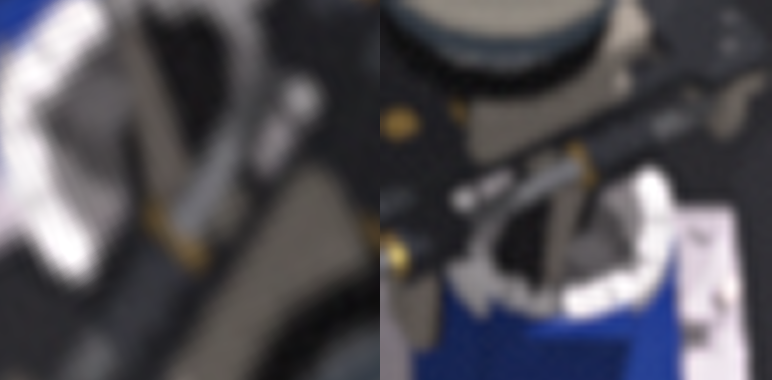

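```bash
python3 -m handwheel '[{"dp":[-0.0005,-0.0015,0],"roll":-0.028},{"dp":[0,0,0],"roll":0}]'
python3 -m handwheel '[{"dp":[-0.0005,-0.0015,0],"roll":-0.028},{"dp":[0,0,0],"roll":0}]'
```

```text
t: 28.7
tool_pos: [0.6534, 0.0926, 0.114]
tcp_rot: [-2.771, -1.464, -0.016]
ft_force: [3.3, 32.0, -5.2]
finger_gap: 0.0401
t: 28.9
tool_pos: [0.6522, 0.0871, 0.1138]
tcp_rot: [-2.794, -1.433, -0.008]
ft_force: [0.5, 0.3, 0.2]
finger_gap: 0.0398
```

Run:
```python
from h import *
from rect import rect
a=imaging.camera('scene')
cv2.imwrite('pics/r23.png',cv2.convertScaleAbs(np.hstack([rect(a),crop(a,292,212,28,28,7)[:380]]),alpha=1.4))
```

```text
(no output)
```

View pics/r23.png

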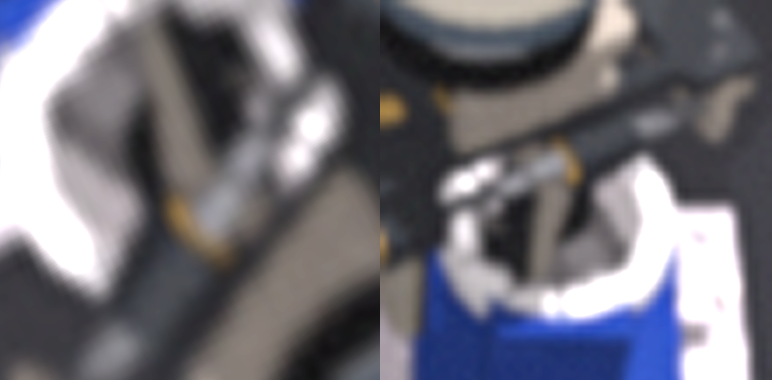

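A quick lift to confirm the count before the last click.

```bash
python3 -m handwheel '[{"dp":[0.005,0.008,0],"roll":0},{"dp":[0,0.01,0.02],"roll":0},{"dp":[0,0.04,0.03],"roll":0},{"dp":[0,0.05,0],"roll":0},{"dp":[0,0.04,0],"roll":0}]'
python3 - <<'E'
from h import *
from rect import rect
a=imaging.camera('scene'); s=status.observe(); print(s['t'],s['tool_pos'],s['ft_force'])
cv2.imwrite('pics/r24.png',np.hstack([cv2.imread('pics/ref_rect.png'),rect(a)]))
E
```

```text
t: 29.45
tool_pos: [0.6566, 0.2338, 0.1644]
tcp_rot: [2.796, 1.432, 0.004]
ft_force: [0.5, -0.0, -0.9]
finger_gap: 0.04
29.5 [0.65600997 0.23943746 0.16376244] [0.1987451  2.56410365 1.10557306]
```

View pics/r24.png

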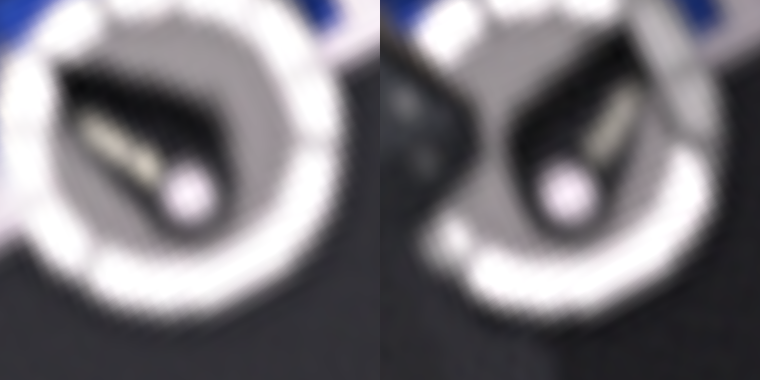

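Rectified view: the pointer is at about −33°, which is click 6. Three clicks are done, so now the last one.

```bash
python3 -m handwheel '[{"dp":[0,-0.045,0],"roll":0.05},{"dp":[0,-0.045,0],"roll":0},{"dp":[0,-0.045,-0.01],"roll":0},{"dp":[-0.002,-0.006,-0.02],"roll":0},{"dp":[0,0,-0.02],"roll":0}]'
python3 -m handwheel '[{"dp":[0,0,0],"roll":0},{"dp":[0,0,0],"roll":0}]'
```

```text
t: 30.0
tool_pos: [0.6541, 0.0882, 0.1127]
tcp_rot: [2.76, 1.498, 0.001]
ft_force: [0.5, -0.3, -0.3]
finger_gap: 0.0401
t: 30.2
tool_pos: [0.6538, 0.0906, 0.1128]
tcp_rot: [-2.759, -1.502, 0.001]
ft_force: [0.1, 0.4, -0.2]
finger_gap: 0.0403
```

```bash
python3 -m handwheel '[{"dp":[-0.0018,-0.003,0],"roll":0},{"dp":[-0.0015,-0.0025,0],"roll":0},{"dp":[-0.0009,-0.0029,0],"roll":-0.052},{"dp":[-0.0011,-0.0029,0],"roll":-0.052},{"dp":[0,0,0],"roll":0}]'
python3 -m handwheel '[{"dp":[-0.0012,-0.0028,0],"roll":-0.052},{"dp":[-0.0014,-0.0028,0],"roll":-0.052},{"dp":[0,0,0],"roll":0}]'
python3 -m handwheel '[{"dp":[-0.0015,-0.0027,0],"roll":-0.052},{"dp":[-0.0016,-0.0026,0],"roll":-0.052},{"dp":[0,0,0],"roll":0}]'
```

```text
t: 30.7
tool_pos: [0.6494, 0.0809, 0.1138]
tcp_rot: [-2.834, -1.352, -0.006]
ft_force: [2.7, 6.8, -0.5]
finger_gap: 0.0396
t: 31.0
tool_pos: [0.6478, 0.0768, 0.114]
tcp_rot: [-2.9, -1.202, -0.01]
ft_force: [4.6, 13.5, -3.4]
finger_gap: 0.04
t: 31.3
tool_pos: [0.6459, 0.0729, 0.1143]
tcp_rot: [-2.957, -1.048, -0.015]
ft_force: [8.0, 18.8, -4.3]
finger_gap: 0.0398
```

```bash
python3 -m handwheel '[{"dp":[-0.0012,-0.0017,0],"roll":-0.035},{"dp":[0,0,0],"roll":0}]'
python3 -m handwheel '[{"dp":[-0.0012,-0.0017,0],"roll":-0.035},{"dp":[0,0,0],"roll":0}]'
python3 -m handwheel '[{"dp":[-0.0013,-0.0016,0],"roll":-0.035},{"dp":[0,0,0],"roll":0}]'
python3 -m handwheel '[{"dp":[-0.0013,-0.0016,0],"roll":-0.035},{"dp":[0,0,0],"roll":0}]'
```

```text
t: 31.5
tool_pos: [0.6452, 0.0715, 0.1144]
tcp_rot: [-2.974, -0.997, -0.016]
ft_force: [9.5, 19.9, -6.3]
finger_gap: 0.0402
t: 31.7
tool_pos: [0.6444, 0.0703, 0.1145]
tcp_rot: [-2.991, -0.945, -0.018]
ft_force: [10.8, 22.8, -6.1]
finger_gap: 0.0399
t: 31.9
tool_pos: [0.6436, 0.069, 0.1145]
tcp_rot: [-3.007, -0.892, -0.02]
ft_force: [12.2, 23.3, -7.6]
finger_gap: 0.0398
t: 32.1
tool_pos: [0.6428, 0.0678, 0.1147]
tcp_rot: [-3.021, -0.839, -0.021]
ft_force: [13.7, 25.6, -8.1]
finger_gap: 0.0401
```

```bash
python3 -m handwheel '[{"dp":[-0.0011,-0.0013,0],"roll":-0.028},{"dp":[0,0,0],"roll":0}]'
python3 -m handwheel '[{"dp":[-0.0011,-0.0013,0],"roll":-0.028},{"dp":[0,0,0],"roll":0}]'
```

```text
t: 32.3
tool_pos: [0.6421, 0.0668, 0.1147]
tcp_rot: [-3.032, -0.796, -0.022]
ft_force: [14.9, 27.7, -9.6]
finger_gap: 0.0401
t: 32.5
tool_pos: [0.6414, 0.0658, 0.1148]
tcp_rot: [-3.043, -0.753, -0.024]
ft_force: [14.5, 28.4, -10.6]
finger_gap: 0.0405
```

```bash
python3 -m handwheel '[{"dp":[-0.0011,-0.0012,0],"roll":-0.028},{"dp":[0,0,0],"roll":0}]'
```

```text
t: 32.7
tool_pos: [0.6373, 0.0607, 0.1144]
tcp_rot: [-3.057, -0.717, -0.011]
ft_force: [0.6, -0.1, -0.4]
finger_gap: 0.0403
```

```bash
python3 -c "
from h import *
s=status.observe();print(s['tool_pos'],s['ft_force'],np.linalg.norm(s['ft_force']))"
```

```text
[0.63733817 0.06065225 0.11437708] [ 0.64056052 -0.13491695 -0.41352895] 0.774290999576342
```

It snapped into the next click and the force is gone. I'll withdraw to the counter-clockwise side, then up and away, and check in both views.

```bash
python3 -m handwheel '[{"dp":[0.009,0.005,0],"roll":0},{"dp":[0.004,0.002,0.02],"roll":0},{"dp":[0,0.02,0.045],"roll":0},{"dp":[0,0.03,0.045],"roll":0},{"dp":[0,0.04,0.03],"roll":0}]'
python3 -m handwheel '[{"dp":[-0.05,0,0],"roll":0},{"dp":[-0.05,0.0,0.0],"roll":0},{"dp":[-0.05,0.0,0],"roll":0},{"dp":[-0.05,-0.03,0],"roll":0},{"dp":[-0.04,-0.03,0],"roll":0}]'
python3 -m handwheel '[{"dp":[0,-0.05,0],"roll":0},{"dp":[0,-0.05,0],"roll":0},{"dp":[0,-0.05,0],"roll":0},{"dp":[0,-0.05,0],"roll":0},{"dp":[0,0,0],"roll":0}]'
python3 - <<'E'
from h import *
from rect import rect
a=imaging.camera('scene');b=imaging.camera('top'); s=status.observe(); print(s['t'],s['tool_pos'],s['ft_force'])
cv2.imwrite('pics/r30.png',np.hstack([rect(a),rect(b)]))
cv2.imwrite('pics/f30.png',cv2.resize(np.hstack([a['color'],b['color']])[:,:,::-1],(800,300),interpolation=cv2.INTER_AREA))
for c,d in(('scene',a),('top',b)):
  for n in('cone','cop','meter'): print(c,n,[(np.round(r['uv'],1).tolist(),round(r['conf'],2)) for r in imaging.mark_of(c,n)][:2])
E
```

```text
t: 33.2
tool_pos: [0.6485, 0.1525, 0.2528]
tcp_rot: [3.058, 0.714, 0.004]
ft_force: [0.8, 0.6, 0.9]
finger_gap: 0.0396
t: 33.7
tool_pos: [0.4127, 0.0969, 0.2494]
tcp_rot: [3.057, 0.721, 0.0]
ft_force: [0.8, -0.4, -0.1]
finger_gap: 0.04
t: 34.2
tool_pos: [0.4145, -0.1084, 0.25]
tcp_rot: [3.058, 0.708, 0.001]
ft_force: [-0.3, 0.6, -0.2]
finger_gap: 0.0402
34.3 [ 0.41448847 -0.10413939  0.2495682 ] [-0.21315697 -0.29419656 -0.20841325]
scene cone [([360.2, 231.5], 0.93)]
scene cop [([193.1, 155.1], 0.84)]
scene meter [([255.1, 282.9], 0.6)]
top cone [([152.3, 224.2], 0.63)]
top cop [([356.8, 232.0], 0.54)]
top meter [([219.3, 141.2], 0.71)]
```

View pics/r30.png

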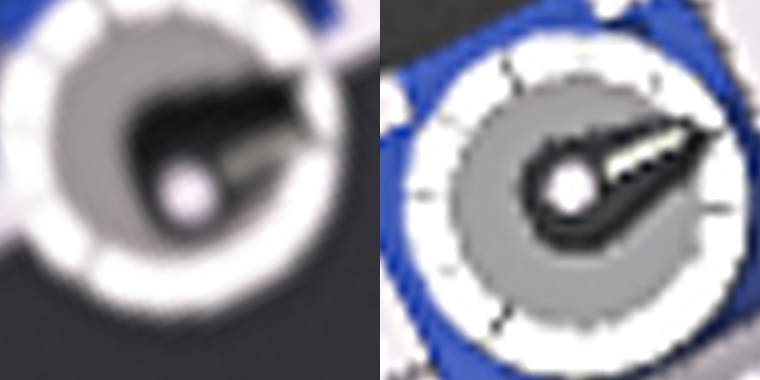

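View pics/f30.png

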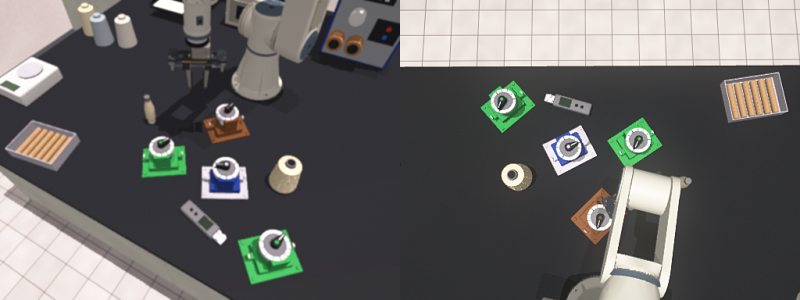

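The top view puts the pointer on the second-to-last mark (about −65°), which is click 7. The meter's mark differs by a few pixels, so I'll compare pictures directly.

Run:
```python
from h import *
b=imaging.camera('top');a=imaging.camera('scene')
for d,f,boxes in((b,'top0',{'meter':(180,115,250,150),'cone':(125,205,175,248),'cop':(348,222,376,244)}),(a,'scene0',{'meter':(228,254,295,315),'cone':(340,195,392,250),'cop':(180,118,204,162)})):
    ref=cv2.resize(cv2.imread(f'pics/{f}.png'),(512,384),interpolation=cv2.INTER_AREA)
    g0=cv2.cvtColor(ref,cv2.COLOR_BGR2GRAY).astype(np.float32);g1=cv2.cvtColor(d['color'],cv2.COLOR_RGB2GRAY).astype(np.float32)
    for n,(x0,y0,x1,y1) in boxes.items():
        p,q=g0[y0:y1,x0:x1].copy(),g1[y0:y1,x0:x1].copy()
        print(f,n,'shift',np.round(cv2.phaseCorrelate(p,q)[0],2),'absdiff',np.abs(p-q).mean().round(2))
print(status.observe()['t'])
```

```text
top0 meter shift [0.   0.05] absdiff 2.38
top0 cone shift [-0.01  0.44] absdiff 3.39
top0 cop shift [0.09 0.42] absdiff 40.05
scene0 meter shift [ 0.05 -0.  ] absdiff 0.89
scene0 cone shift [ 0.02 -0.07] absdiff 1.07
scene0 cop shift [-0.27  0.36] absdiff 2.26
34.7
```

Run:
```python
from station import job,status
print(status.observe()['ft_force'],status.observe()['t']); print(job.hand_in())
```

```text
[0.27807632 0.13106863 0.11604016] 34.7
the job is handed in; nothing more can be done
None
```

The blue tensioner's dial is four clicks clockwise of where it started: it went from click 3 to click 7. I handed the job in at 34.7 s with the arm clear and the wrist force at about 0 N.

**Count:** The pointer started at about 57° in the world frame. I lifted the finger clear after clicks 5 and 6 and saw the pointer at about −3° and −33°. The final top view shows it at about −65° (nominal −63°), with one scale mark left beyond it.

**Failed pushes:** My first pushes, with closed fingers along the jaw direction, peaked at about 38 N at the wrist. Each time the dial fell back. The first click went over on a later try at about 7 N. For the other three I opened the jaws to 40 mm and pushed with the edge of one finger, keeping the other finger well outside the dial. Nothing was gripped or pinched.

**Disagreements:**
- **Force:** The last three clicks gave way at about 33 N, or roughly 1 N·m by my estimate. That is far above the stated 0.16 N·m, and I did not find out why.
- **Limits:** The pushing forces were on the fingertips, and nothing in the pictures showed the arm or the gripper's body touching anything. The wrist stayed far below 120 N.

**Loose items:** The meter, cone and cop shifted by less than half a pixel in the scene view. In the top view the meter and cone also matched. The arm covered the cop there, so it is confirmed only in the scene view.

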